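# Open the counterweighted bath lid and load a sample

### The arm

A 6-joint arm with a two-finger parallel gripper is mounted at the origin on the work surface. World frame = base frame: x ahead of the robot, y to its left, z up, the work surface at z = 0. Lengths are in mm, angles in rad, forces in N, time in s.
With the tool pointing down it reaches from about 350 to 775 mm from the base axis. Payload 7.3 kg.
Tool frame: the origin (TCP) lies between the finger pads; the fingertips stand 17 mm ahead of it and the grasp point (between the pads) lies 2 mm behind it; z points along the fingers, y is the direction in which the jaws open and shut (so a half turn about z gives the same grasp; the last joint's range is limited). The gripper opens to 92 mm and grips with 3 to 60 N. Pads are 19 mm wide; open, the fingers measure 130 mm over their backs; the gripper's body (75 mm by 190 mm) begins 47 mm behind the grasp point.
Start: joints at [-1.369, 0.342, 1.524, -0, 1.275, -0.146], TCP at [178.959, -493.579, 208.241] pointing down, gripper open.
Joint ranges: [-2.53, 2.53], [-0.77, 2.02], [0.04, 2.7], [-1, 4.14], [0.28, 2.66], [-3.11, 3.11]. Speed limits (rad/s): [2.57, 2.57, 3.14, 3.14, 3.14, 3.14].

### API

Orientations are given as [roll, pitch, yaw] about the fixed x, y, z axes, in that order (R = Rz(yaw) Ry(pitch) Rx(roll)).
In Python, from plant import get_obs, capture, get_calibration, close_job gives the robot as it stands.
- The arm moves only by the tool carry_out, never from a script. Its argument "moves" is one flat list of numbers, 7 for each row, row after row: the shift along the tool's x, y, z normalised to -1 to 1, where 1 is 40 cm, then the turn, a rotation vector about the tool's x, y, z normalised to -1 to 1, where 1 is 30 degrees, then the opening, from 0 (shut) to 1 (fully open). A call has exactly 8 rows; each row is the pose to reach, as a shift and turn from the pose measured when the call began, along the tool's axes at that moment; what a row does not reach only later rows make up. A row lasts 1/10 s, in which the tool goes at most 50 mm and 8.59 degrees, less where a joint would pass 70% of its speed; a pose out of reach is approached as far as the arm can. A call with a number of a shift or a turn outside -1 to 1 is refused whole. A call with a gripper value outside its range is refused whole. The fingers move at their own pace and stop on an object; the grip force is fixed at half the most. Time passes only in rows, so rows that repeat a pose let the fingers close, or fill a call up. It gives the time, the measured TCP pose, the force and the opening at its end, in the units of the state.
- get_obs(): the state, without advancing time (a new reading comes with each control period).
- capture(name): name is "scene" or "top" or "wrist"; returns the picture (480x640x3 uint8, red, green, blue); there is no depth.
- get_calibration(name): a dict with "vfov" (degrees; the focal length in pixels is half the picture's height over the tangent of half this angle, whatever the lens; pixels are square), "cx", "cy" (the principal point, pixels), "cam_to_world" (4x4, takes a point from camera to world coordinates). Camera axes: x right, y up, looking along -z (the intrinsics and any distortion apply to the point x, -y, -z); pixel columns grow to the right and rows downward; lengths in mm; the calibration is good to about 2 mm. A picture is of the moment at which its call begins: read the wrist's pose just before it. get_calibration takes no time and is no camera call; for the wrist camera it gives the pose at the moment of the call.
- close_job(): hands the job in, once; it reports no verdict.
The state is a dict: "time": time; "joint_positions": joint angles; "dq": joint speeds; "tau": joint torques, N m; "tool_pos": TCP position; "tcp_rot": TCP orientation; "contact_force": force on the tool from outside, world axes, zero at the start; "moment": the same for the moment, N m; "grip_width": finger opening in mm.
Only numpy, scipy, OpenCV 4.12 (cv2) and the standard library are available. Lean on these libraries where they do the work, as an engineer would, in place of code of your own. Each camera call takes 0.05 s, during which the arm holds its last target.

### The job

Load the small bottle into the sample bath: take the bath's lid by its bar handle, lift it slowly past its balance point and, still holding it, ease it back just until you feel it sit on its rear stop, then let go so it stays open by itself; never slam it and never force it against the stop. Then set the small bottle gently into the empty well of its size, upright and fully home, and leave the other vessels where they are.

Things in the scene. Friction and masses are not known exactly. Their poses are not given: they have to be found in the camera images.
- bath: white sample bath fixed to the bench, 181 mm deep (x), 244 wide (y), rim 118 high, lid over a cavity with three aluminium blocks side by side, 70 mm apart. Origin: centre of its underside, z up; x points from its front (robot side) to its rear hinge. Front face at x = -91; cavity x -71 to +61, y -114 to +114 mm. Place and yaw differ each time.
- lid_hinge (a point): middle of the hinge axis, fixed on the bath at x = +100, z = +128 mm, along its y. Behind the bath a sprung rubber pad (10 N per mm) on a screw is the lid's rear stop, met by the counterweight. Its setting differs and is not measured: the lid meets it anywhere from 1.3 to 1.8 rad, felt as push back at the handle. 1 N on the handle puts about 4 N on the pad; over 20 N there is forcing it.
- lid_handle (a point): middle of the lid's handle: a level round steel bar, 12 mm thick, 102 mm free between its end posts, parallel to the hinge. Lid closed: 212 mm in front of the hinge axis, 25 mm above it, 32 mm ahead of the lid's front edge. Pinch it from above, one finger in front, one behind; it can turn between the fingers as the lid swings.
- lid (a joint): lid angle, rad: 0 closed and flat, grows as it swings up and back, 1.57 upright. Steel frame, clear window, counterweight bar behind the hinge. Below its balance point (0.85 to 1.15, differs) it falls shut, beyond it falls open; about 1.5 N at the handle lifts it. The hinge hardly brakes: let go in mid swing it slams (over 0.7 rad/s beyond 1.2 rad is a slam).
- bottle: the small amber bottle to load: 30 mm diameter, 80 mm tall (62 mm body, then a white cap 28 mm wide), about 90 g; loose, standing on the bench left or right of the bath. Origin: centre of its underside, z up.
- kept_bottle: a same-sized bottle already standing in a well of another block; to be left alone. Origin: centre of its underside.
- tube: a slim 20 mm tube, 78 mm tall, standing in the third block; to be left alone. Origin: centre of its underside.
- wide_jar: a wider amber jar, 52 mm diameter, 60 mm tall, loose on the bench on the other side of the bath from the small bottle; to be left alone. Origin: centre of its underside.
- beaker: a glass beaker, 60 mm diameter, 75 mm tall, loose on the bench at the left; to be left alone. Origin: centre of its underside.
- wash_bottle: a white bottle, 64 mm diameter, 150 mm tall, loose on the bench at the right; to be left alone. Origin: centre of its underside.
- block_free: aluminium block with the empty well, fixed in the bath, 90 x 66 x 42 mm; the left, middle or right of the three. Origin: centre of its underside, under the well's centre, z up. Its top is 42 mm above the origin, 51 mm below the bath's rim; the well is 32 mm wide and 32 deep (floor 10 mm above the origin), mouth chamfered 2 mm.
There are look-alikes about, which are no part of the job. What is shaped like the bottle but green or red is not meant.

How it is judged:
By the outcome, as a careful person would: the job done as asked, in the order asked, and still so for the second after the job is handed in, with the robot touching nothing.
It also fails if it takes over 72 s, if anything falls off the work surface, if the arm or the gripper's body presses on something with over 40 N, if the wrist force passes 120 N, or if a joint passes its speed limit or range.

## Working session

There is one attempt and no reset: what is moved stays moved. The work goes in short steps, Python scripts to look and compute and a tool call to move; the robot and the scene stay as the last step left them, time stands still between calls to the robot, and variables do not carry over. Pictures are saved under pics/ and viewed, and the job is handed in when it is done.

Besides the shell and the picture viewer there is one more tool, called after "Call:" by a JSON object that holds its "method" and its "body", one argument or row to a line. carry_out: Moves the arm, as the interface text tells. Scaled input: -1 to 1 covers 40 cm each way for a shift and 30 degrees each way for a turn. Its arguments: {"type":"object","properties":{"moves":{"type":"array","items":{"type":"number"}}},"required":["moves"]}

```bash
mkdir -p pics; ls; python3 - <<'E'
from plant import get_obs, capture, get_calibration
import cv2
print(get_obs())
for n in ["scene","top","wrist"]:
    c=get_calibration(n); print(n,c)
    im=capture(n); cv2.imwrite(f"pics/{n}0.png",im[:,:,::-1])
print(get_obs()["time"])
E
```

```text
pics
{'time': 0.0, 'joint_positions': array([-1.36903828e+00,  3.42758842e-01,  1.52501576e+00, -4.30875921e-05,
        1.27539830e+00, -1.45965481e-01]), 'dq': array([ 0.00058955, -0.00085278, -0.00031682, -0.0022778 ,  0.00073682,
        0.00020888]), 'tau': array([-6.54166506e-04, -4.31235266e+01, -2.44218528e+01,  7.18268403e-02,
        5.61814138e-02, -1.12017840e-04]), 'tool_pos': array([ 178.83432094, -493.13679781,  207.52668222]), 'tcp_rot': array([-3.14002322e+00, -1.89079663e-04,  3.47735958e-01]), 'contact_force': array([-0.06110422,  0.4119555 ,  0.22206343]), 'moment': array([-0.04653675,  0.02269581, -0.03546554]), 'grip_width': 91.33891953323999}
scene {'vfov': 53.885215515652234, 'cx': 315.52553705036644, 'cy': 241.07874139472034, 'cam_to_world': array([[-3.51415957e-01, -6.74378650e-01,  6.49399925e-01,
         1.20094971e+03],
       [ 9.36061766e-01, -2.40360186e-01,  2.56934528e-01,
         2.32746880e+02],
       [-1.71812729e-02,  6.98169333e-01,  7.15726474e-01,
         8.36100127e+02],
       [ 0.00000000e+00,  0.00000000e+00,  0.00000000e+00,
         
[... 205 characters left out ...]
     [-9.99934016e-01,  3.01812998e-03,  1.10840000e-02,
        -4.29564393e+00],
       [ 1.12433361e-02,  5.92265060e-02,  9.98181250e-01,
         1.13252847e+03],
       [ 0.00000000e+00,  0.00000000e+00,  0.00000000e+00,
         1.00000000e+00]])}
wrist {'vfov': 66.2952290392303, 'cx': 320.490560832376, 'cy': 235.71587447736167, 'cam_to_world': array([[ 3.42359790e-01,  8.94112248e-01,  2.88709303e-01,
         2.58019316e+02],
       [-9.39568655e-01,  3.26031222e-01,  1.04471933e-01,
        -4.65114874e+02],
       [-7.18611711e-04, -3.07029200e-01,  9.51699823e-01,
         3.83238909e+02],
       [ 0.00000000e+00,  0.00000000e+00,  0.00000000e+00,
         1.00000000e+00]])}
0.15
```

View pics/top0.png

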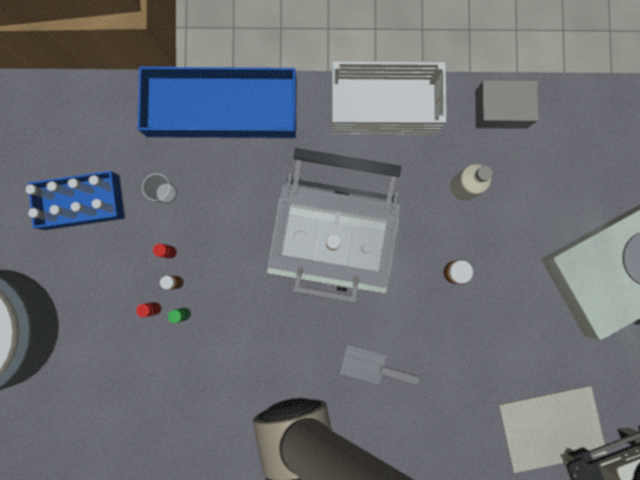

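View pics/scene0.png

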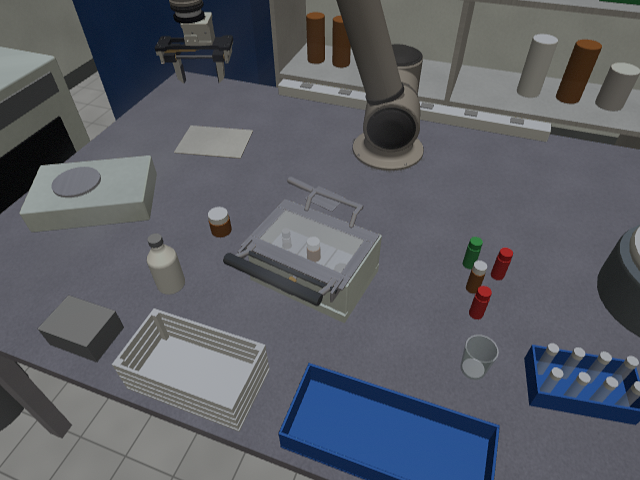

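View pics/wrist0.png

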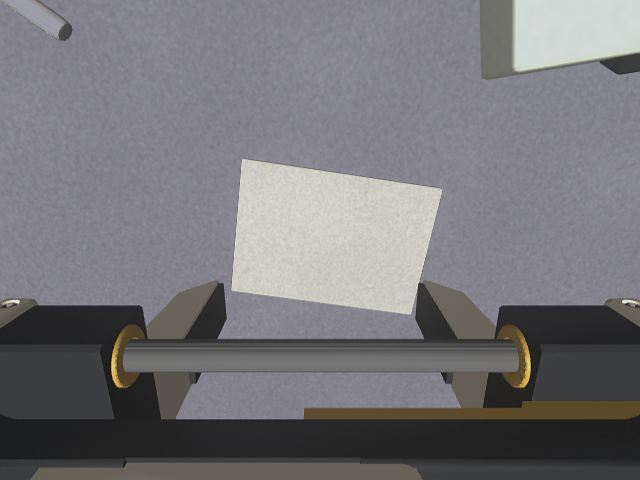

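```bash
cat > h.py <<'E'
import numpy as np, cv2
from plant import get_obs, capture, get_calibration
from scipy.spatial.transform import Rotation as R
def shot(n,f,box=None,s=1):
    c=get_calibration(n); im=capture(n)[:,:,::-1].copy(); cv2.imwrite(f"pics/{f}.png",im); np.save(f"pics/{f}.npy",c,allow_pickle=True)
    return im,c
def ray(c,u,v):
    f=240/np.tan(np.radians(c["vfov"])/2); M=np.array(c["cam_to_world"])
    d=M[:3,:3]@np.array([(u-c["cx"])/f,-(v-c["cy"])/f,-1]); return M[:3,3],d/np.linalg.norm(d)
def plane(c,u,v,z):
    o,d=ray(c,u,v); return o+d*(z-o[2])/d[2]
def tri(*cuv):
    A=np.zeros((3,3));b=np.zeros(3);P=[]
    for c,u,v in cuv:
        o,d=ray(c,u,v); Q=np.eye(3)-np.outer(d,d);A+=Q;b+=Q@o;P.append((o,d))
    x=np.linalg.solve(A,b); return x,[np.linalg.norm(np.cross(x-o,d)) for o,d in P]
def proj(c,p):
    f=240/np.tan(np.radians(c["vfov"])/2); M=np.array(c["cam_to_world"])
    q=M[:3,:3].T@(np.array(p)-M[:3,3]); return c["cx"]+f*q[0]/-q[2], c["cy"]-f*q[1]/-q[2]
def crop(f,x0,y0,x1,y1,out):
    im=cv2.imread(f"pics/{f}.png")[y0:y1,x0:x1]; s=min(800/(x1-x0),600/(y1-y0)); cv2.imwrite(f"pics/{out}.png",cv2.resize(im,None,fx=s,fy=s,interpolation=cv2.INTER_CUBIC)); print(out,s)
def goal(pos,rot=None,obs=None):
    """shift/turn normalised from the present measured pose"""
    o=obs or get_obs(); Rc=R.from_euler('xyz',o["tcp_rot"])
    s=Rc.inv().apply(np.array(pos)-o["tool_pos"])/400
    t=np.zeros(3) if rot is None else (Rc.inv()*rot).as_rotvec()/np.radians(30)
    return s,t
E
python3 - <<'E'
from h import *
crop("top0",255,140,415,310,"topbath"); crop("scene0",215,165,395,325,"scbath"); crop("top0",130,230,210,330,"topb");crop("scene0",440,220,530,330,"scb")
E
```

```text
topbath 3.5294117647058822
scbath 3.75
topb 6.0
scb 5.454545454545454
```

View pics/topbath.png

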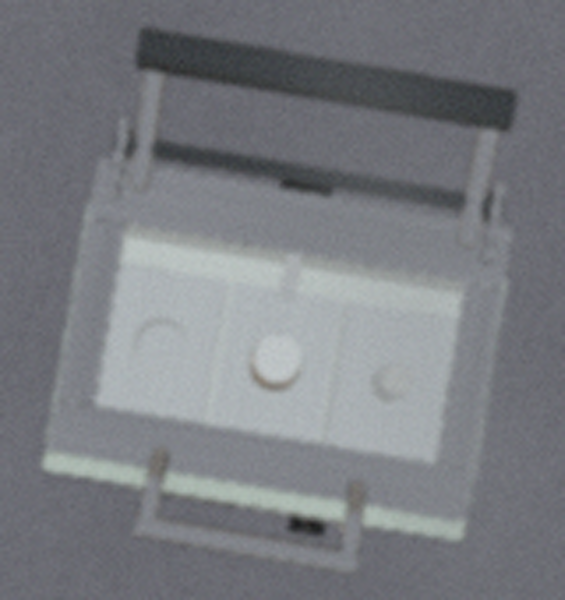

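View pics/scbath.png

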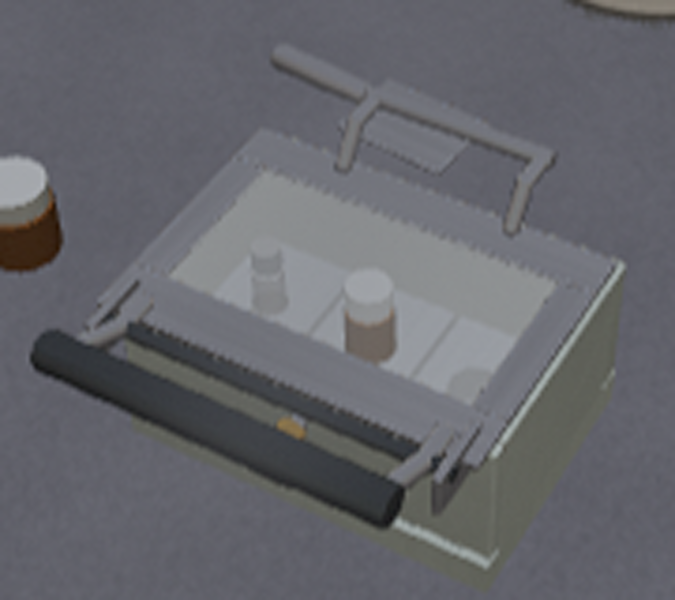

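View pics/topb.png

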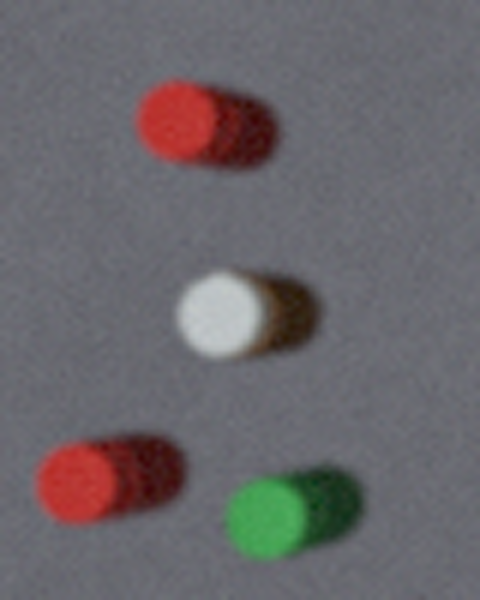

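View pics/scb.png

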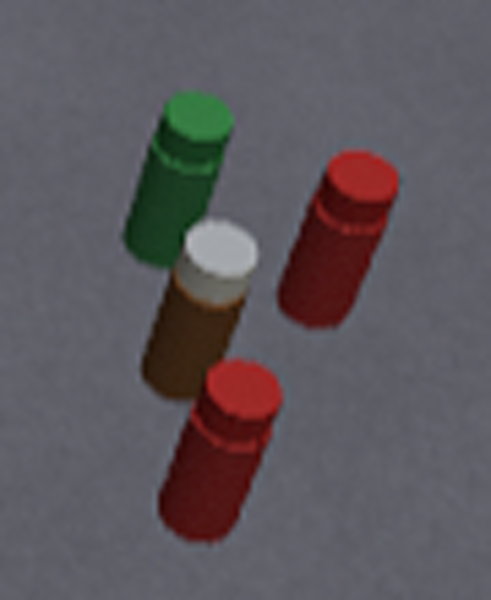

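```bash
python3 - <<'E'
from h import *
ct=get_calibration("top"); cs=get_calibration("scene")
T=lambda x,y:(255+x/3.5294,140+y/3.5294); S=lambda x,y:(215+x/3.75,165+y/3.75)
for n,t,s in [("barL",(148,524),(548,157)),("barR",(350,560),(372,100)),("kept cap",(277,358),(369,284)),("tubecap",(393,381),(266,245))]:
    print(n,tri((ct,*T(*t)),(cs,*S(*s))), plane(ct,*T(*t),153))
a=plane(ct,*T(45,462),118);b=plane(ct,*T(465,530),118)
print("rim",a,b,np.linalg.norm(a-b), np.degrees(np.arctan2((a-b)[1],(a-b)[0]))-90)
a=plane(ct,*T(148,524),153);b=plane(ct,*T(350,560),153)
print(np.linalg.norm(a-b),np.degrees(np.arctan2((a-b)[1],(a-b)[0]))-90)
print("well",plane(ct,*T(162,345),58+42-7-0))
B=lambda x,y:(130+x/6,230+y/6); C=lambda x,y:(440+x/5.4545,220+y/5.4545)
for n,t,s in [("bottle",(219,315),(221,250)),("redrear",(177,121),(243,390)),("redfront",(78,483),(363,178)),("green",(267,517),(198,118))]:
    print(n,tri((ct,*B(*t)),(cs,*C(*s))), plane(ct,*B(*t),80))
E
```

```text
barL (array([449.27059164,  41.18619475, 150.75531705]), [np.float64(2.652637715326294), np.float64(2.6526377153262652)]) [450.05977329  38.54142984 153.        ]
barR (array([430.31718042, -72.63206307, 147.26975272]), [np.float64(0.1971159832095236), np.float64(0.19711598320952345)]) [430.58801986 -72.42034087 153.        ]
kept cap (array([544.61296389, -32.63042158, 111.8768888 ]), [np.float64(0.7612191909950682), np.float64(0.7612191909950824)]) [541.68401292 -32.18007064 153.        ]
tubecap (array([ 532.13805923, -100.8533401 ,  109.09534473]), [np.float64(0.45146288887997327), np.float64(0.45146288888014063)]) [529.14726836 -96.30400347 153.        ]
rim [484.57330026  98.89074836 118.        ] [ 446.47474194 -140.43260416  118.        ] 242.3368878407409 -9.04517739247936
112.65728446064614 -9.95301920227871
well [553.74587818  33.55167569  93.        ]
bottle (array([460.48468458, 315.25198181,  73.70009329]), [np.float64(0.6979539530566757), np.float64(0.697953953056739)]) [460.64797966 312.6388932   80.        ]
redrear (array([528.13805356, 331.36999237,  73.68936063]), [np.float64(0.7605164644108315), np.float64(0.7605164644108362)]) [527.89515326 328.59036428  80.        ]
redfront (array([402.1006    , 363.35824919,  73.13042749]), [np.float64(1.034547002294406), np.float64(1.0345470022944339)]) [402.70307867 359.90123701  80.        ]
green (array([390.50960117, 297.39622505,  73.63547427]), [np.float64(0.8852346626407793), np.float64(0.8852346626407616)]) [391.14613397 294.68454186  80.        ]
```

```bash
python3 - <<'E'
from h import *
rot=R.from_euler('xyz',[np.pi,0,np.radians(80.5)])
s,t=goal([440,-17,250],rot); print(s,t)
E
```

```text
[ 1.01952195 -0.89697061 -0.10454719] [-1.66454311e-03 -1.34478991e-03 -2.01906324e+00]
```

Call:
{"method": "carry_out", "body": {
  "moves": [0.05,-0.04,-0.03,0,0,-0.1,0.35,0.14,-0.12,-0.06,0,0,-0.25,0.35,0.23,-0.2,-0.1,0,0,-0.4,0.35,0.32,-0.28,-0.1,0,0,-0.55,0.35,0.41,-0.36,-0.1,0,0,-0.7,0.35,0.5,-0.44,-0.1,0,0,-0.85,0.35,0.59,-0.52,-0.1,0,0,-1,0.35,0.68,-0.6,-0.1,0,0,-1,0.35]
}}

```text
time: 0.95
tool_pos: [353.2, -173.1, 248.1]
tcp_rot: [-3.141, -0.001, 0.873]
contact_force: [1.1, -0.9, 0.3]
grip_width: 34.1
```

```bash
python3 - <<'E'
from h import *
o=get_obs();print(o)
rot=R.from_euler('xyz',[np.pi,0,np.radians(80.5)])
s,t=goal([440,-17,250],rot); print(s,t)
E
```

```text
{'time': 0.95, 'joint_positions': array([-6.51862488e-01,  6.22336318e-02,  1.77127844e+00,  7.74521595e-04,
        1.30870981e+00,  4.55618598e-02]), 'dq': array([ 1.21825943, -0.00951487,  0.00868941,  0.00451211, -0.00640318,
        1.27138759]), 'tau': array([-6.35921180e+00, -2.99991542e+01, -2.35957128e+01, -2.03947900e-03,
        4.00796011e-01, -2.38539353e+00]), 'tool_pos': array([ 353.1717613 , -173.09934684,  248.05104777]), 'tcp_rot': array([-3.14092994e+00, -7.18508098e-04,  8.73170830e-01]), 'contact_force': array([ 1.08433345, -0.89353211,  0.3091814 ]), 'moment': array([-0.04497958, -0.09269233, -0.02638137]), 'grip_width': 34.129014317404554}
[ 0.43852402 -0.08434212 -0.00450141] [-8.70819351e-04 -1.67631108e-03 -1.01569935e+00]
```

Call:
{"method": "carry_out", "body": {
  "moves": [0.12,-0.02,0,0,0,-0.27,0.35,0.24,-0.04,0,0,0,-0.5,0.35,0.34,-0.06,0,0,0,-0.75,0.35,0.42,-0.08,0,0,0,-1,0.35,0.44,-0.084,0,0,0,-1,0.35,0.44,-0.084,0,0,0,-1,0.35,0.44,-0.084,0,0,0,-1,0.35,0.44,-0.084,0,0,0,-1,0.35]
}}

```text
time: 1.75
tool_pos: [440.1, -17.8, 248.2]
tcp_rot: [-3.141, -0.001, 1.394]
contact_force: [-0.3, 0.1, -0.6]
grip_width: 32.6
```

```bash
python3 - <<'E'
from h import *
o=get_obs();print(o)
shot("wrist","w1")
E
```

```text
{'time': 1.75, 'joint_positions': array([-2.15146491e-01,  1.53368263e-01,  1.66574508e+00,  6.30389875e-04,
        1.32286543e+00, -3.86920494e-02]), 'dq': array([-2.85642034e-03, -1.69406360e-03, -3.34642985e-03,  3.21544219e-03,
        2.90765759e-05, -1.59904657e-03]), 'tau': array([ 3.89345773e-01, -3.33234251e+01, -2.49325347e+01,  9.86558245e-02,
        4.21672489e-02,  6.53294745e-03]), 'tool_pos': array([440.08434015, -17.75755387, 248.20823894]), 'tcp_rot': array([-3.14123041e+00, -6.25534836e-04,  1.39418696e+00]), 'contact_force': array([-0.34449865,  0.09769707, -0.58719839]), 'moment': array([ 0.01923573, -0.06220806, -0.02158727]), 'grip_width': 32.604946289986806}
```

View pics/w1.png

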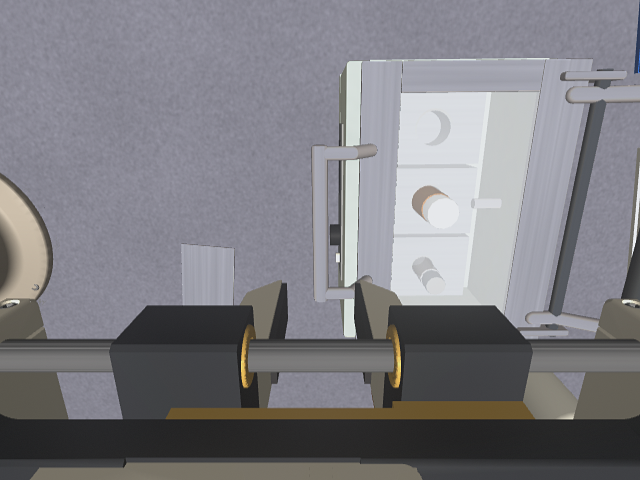

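```bash
python3 - <<'E'
from h import *
c=np.load("pics/w1.npy",allow_pickle=True).item()
a=plane(c,319.5,153,153);b=plane(c,320.5,294,153)
print(a,b,np.linalg.norm(a-b),np.degrees(np.arctan2((a-b)[1],(a-b)[0]))-90,(a+b)/2)
g=cv2.cvtColor(cv2.imread("pics/w1.png"),cv2.COLOR_BGR2GRAY)
for v in (170,200,260,280): print(v,g[v,304:338])
for u,v in [(436,212)]: print(plane(c,u,v,115))
for v in (118,108): print("well",plane(c,434,v,67))
a=plane(c,348,62,118);b=plane(c,345,335,118);print(a,b,np.linalg.norm(a-b))
ct=get_calibration("top");t=(255+249/3.5294,140+542/3.5294)
print(tri((ct,*t),(c,320,223.5)))
crop("w1",300,50,560,330,"w1c")
E
```

```text
[450.24807189  40.1235455  153.        ] [431.32361396 -71.04943067 153.        ] 112.7721851278258 -9.660593362959204 [440.78584293 -15.46294258 153.        ]
170 [139 139 138 138 139 138 141 100 143 154 163 171 170 169 168 168 167 166
 165 168 162 157 155 101 135 135 138 141 139 138 138 139 139 141]
200 [138 137 135 136 139 138 138 140 109 154 162 169 169 168 168 167 166 166
 165 167 164 157 150 108 145 145 141 139 142 144 145 144 141 142]
260 [137 136 136 136 134 135 137 138 139 114 163 166 168 168 168 167 167 166
 166 165 165 160 143 121 116 139 141 137 139 139 137 128 239 234]
280 [137 137 137 137 139 140 141 138 138 107 164 166 168 169 168 169 167 167
 165 164 165 159 143 127 101 142 142 138 137 138 140 139 136 136]
[540.08072968 -30.08148505 115.        ]
well [558.52675937  45.20059842  67.        ]
well [559.23119695  53.9502926   67.        ]
[482.74535568  99.82503323 118.        ] [ 443.78761048 -135.49929734  118.        ] 238.52724471542552
(array([440.13917578, -17.20067651, 134.67552948]), [np.float64(0.29595555551207475), np.float64(0.2959555555119179)])
w1c 2.142857142857143
```

View pics/w1c.png

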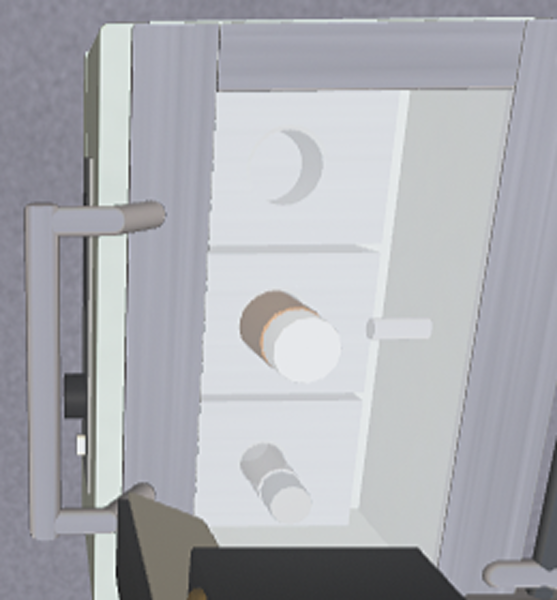

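```bash
python3 - <<'E'
from h import *
rot=R.from_euler('xyz',[np.pi,0,np.radians(80.4)])
s,t=goal([440.8,-16.2,153],rot); print(s,t)
E
```

```text
[0.00396172 0.00103992 0.23816219] [-0.00046383 -0.00136702 -0.01742714]
```

Call:
{"method": "carry_out", "body": {
  "moves": [0.004,0.001,0.05,0,0,-0.017,0.28,0.004,0.001,0.12,0,0,-0.017,0.28,0.004,0.001,0.17,0,0,-0.017,0.28,0.004,0.001,0.21,0,0,-0.017,0.28,0.004,0.001,0.23,0,0,-0.017,0.28,0.004,0.001,0.238,0,0,-0.017,0.28,0.004,0.001,0.238,0,0,-0.017,0.28,0.004,0.001,0.238,0,0,-0.017,0.28]
}}

```text
time: 2.6
tool_pos: [441.3, -16.5, 153.8]
tcp_rot: [3.14, -0.001, 1.403]
contact_force: [0.0, 0.1, 0.1]
grip_width: 25.8
```

```bash
python3 - <<'E'
from h import *
o=get_obs();print(o["tool_pos"],o["contact_force"],o["grip_width"])
shot("wrist","w2")
E
```

```text
[441.29696242 -16.46956398 153.79486518] [0.04650455 0.05545634 0.14749647] 25.774654414670206
```

View pics/w2.png

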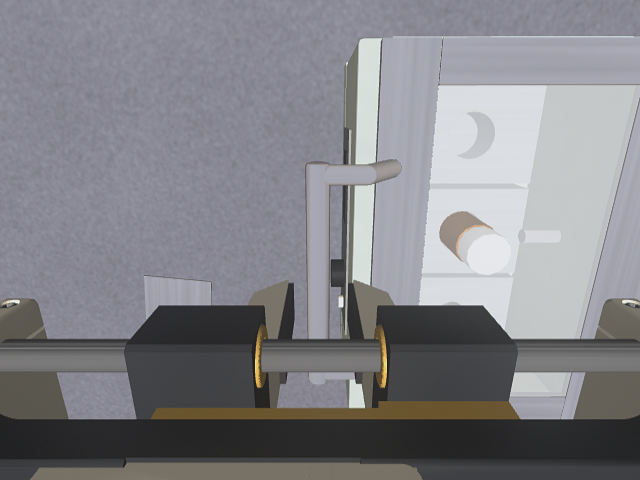

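Call:
{"method": "carry_out", "body": {
  "moves": [0,0,0,0,0,0,0.1,0,0,0,0,0,0,0.05,0,0,0,0,0,0,0,0,0,0,0,0,0,0,0,0,0,0,0,0,0,0,0,0,0,0,0,0,0,0,0,0,0,0,0,0,0,0,0,0,0,0]
}}

```text
time: 3.45
tool_pos: [441.3, -16.4, 153.8]
tcp_rot: [3.14, -0.001, 1.403]
contact_force: [0.9, 0.0, 0.6]
grip_width: 0.3
```

```bash
cat >> h.py <<'E'
r=np.hypot(212,25); a0=np.arctan2(25,212)
def arc(o,dths,th0=0.0,tilt=0.0,extra=None):
    """rows (shift, turn) moving bar from lid angle th0 by dths; bath yaw -9.66; tool tilts by tilt(th) about bath y"""
    ux=np.array([np.cos(np.radians(-9.66)),np.sin(np.radians(-9.66)),0]); z=np.array([0,0,1.])
    P=lambda th: -r*np.cos(th+a0)*ux+r*np.sin(th+a0)*z
    Rc=R.from_euler('xyz',o["tcp_rot"])
    for d in dths:
        print(np.round(th0+d,3),np.round(Rc.inv().apply(P(th0+d)-P(th0))/400,4))
def lidang(p,bar0,):
    """lid angle from bar position, given bar position closed"""
    ux=np.array([np.cos(np.radians(-9.66)),np.sin(np.radians(-9.66)),0])
    h=np.array(bar0)+212*ux-[0,0,25]; d=np.array(p)-h
    return np.arctan2(d[2],-d@ux)-a0, np.hypot(d[2],d@ux)
E
python3 - <<'E'
from h import *
o=get_obs();print(o["tool_pos"],o["contact_force"],o["moment"],o["grip_width"])
arc(o,np.array([0.005,0.02,0.045,0.075,0.105,.135,.165,.19]))
E
```

```text
[441.30104443 -16.38049497 153.79185626] [0.87429964 0.01189502 0.60932823] [ 0.07158476 -0.09764519  0.04350512] 0.2602422996382275
0.005 [ 0.      0.0003 -0.0026]
0.02 [ 0.      0.0014 -0.0106]
0.045 [ 0.      0.0034 -0.0238]
0.075 [ 0.      0.0062 -0.0395]
0.105 [ 0.      0.0095 -0.0552]
0.135 [ 0.      0.0133 -0.0707]
0.165 [ 0.      0.0176 -0.0862]
0.19 [ 0.      0.0215 -0.0989]
```

```bash
python3 - <<'E'
from h import *
shot("wrist","w3"); shot("scene","s3"); crop("s3",250,100,420,260,"s3c")
E
```

```text
s3c 3.75
```

View pics/w3.png

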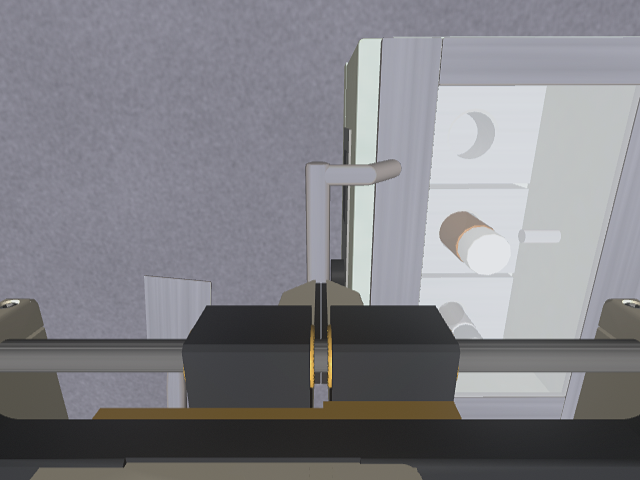

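View pics/s3c.png

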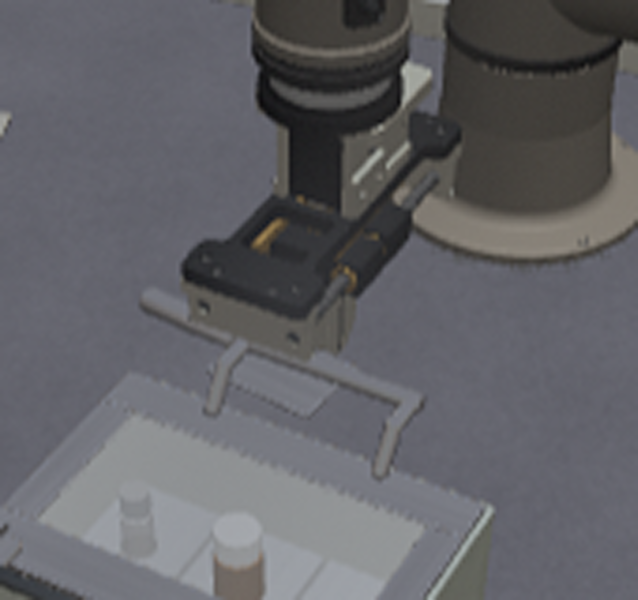

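```bash
python3 - <<'E'
from h import *
c1=np.load("pics/w1.npy",allow_pickle=True).item();c2=np.load("pics/w2.npy",allow_pickle=True).item()
ct=get_calibration("top");cs=get_calibration("scene")
print(c1["cam_to_world"][:3,3],c2["cam_to_world"][:3,3])
g1=cv2.cvtColor(cv2.imread("pics/w1.png"),cv2.COLOR_BGR2GRAY);g2=cv2.cvtColor(cv2.imread("pics/w2.png"),cv2.COLOR_BGR2GRAY)
print(g1[140:165,318]);print(g2[150:185,317]);print(g2[220,300:340])
for a,b in [((319.5,152.5),(317.5,173)),((320,299.5),(316,382))]:
    print(tri((c1,*a),(c2,*b)))
# lid corner rear-left, rim corner front-left
print("rim FL",tri((c1,347.5,62),(c2,363,38.5)))
print("kept cap",tri((c1,443,211),(c2,488,255)))
T=lambda x,y:(255+x/3.5294,140+y/3.5294); S=lambda x,y:(215+x/3.75,165+y/3.75)
print(tri((c1,319.5,152.5),(ct,*T(148,524)),(cs,*S(548,157))))
print(tri((c1,443,211),(ct,*T(277,358)),(cs,*S(369,284))))
E
```

```text
[455.14054839  64.38267657 423.86208531] [455.37126548  65.85002936 329.45024827]
[136 137 139 140 115 115 157 169 170 169 169 169 169 169 169 169 169 169
 169 169 169 169 169 170 169]
[137 138 139 137 136 134 136 140 139 137 135 106 101 114 140 164 169 168
 168 168 169 168 168 168 169 168 168 168 168 168 169 168 168 168 168]
[137 138 137 137 139 142 100 153 154 160 167 170 168 169 169 168 169 168
 168 167 167 165 165 167 165 159 156 154 147  94 140 138 140 138 138 140
 143 146 144 141]
(array([450.04145988,  39.91391038, 146.29835164]), [np.float64(0.15274748801104437), np.float64(0.1527474880109392)])
(array([430.32804378, -72.31464147, 159.79084143]), [np.float64(0.3568974097267767), np.float64(0.3568974097267671)])
rim FL (array([481.07837208,  97.51182887, 135.9159157 ]), [np.float64(0.42493477673314817), np.float64(0.4249347767331544)])
kept cap (array([543.48189556, -28.92042359, 121.32561412]), [np.float64(0.9811897002329258), np.float64(0.9811897002330783)])
(array([449.76068706,  40.92805498, 151.23113643]), [np.float64(0.8007819223648787), np.float64(2.32265441953688), np.float64(3.0183831962401237)])
(array([545.6415355 , -31.88471491, 112.99945803]), [np.float64(1.4752945017230752), np.float64(1.6750378317489165), np.float64(0.4538234798368244)])
```

```bash
python3 - <<'E'
from h import *
cs=get_calibration("scene");o=get_obs()
p=o["tool_pos"]
for n,q in [("tip",p-[0,0,17]),("tcp",p),("bodyend",p+[0,0,49])]:
    u,v=proj(cs,q);print(n,(u-250)*3.75,(v-100)*3.75)
cw=get_calibration("wrist")
for n,q in [("tip",p-[0,0,17]),("tcp",p),("bodyend",p+[0,0,49])]: print(proj(cw,q))
crop("w3",240,230,400,420,"w3c")
print(o)
E
```

```text
tip 322.33247434331594 388.5391876165824
tcp 322.729316303891 366.80543661038695
bodyend 323.92662111864536 301.2329233491897
(np.float64(319.3669581443911), np.float64(271.2831801749782))
(np.float64(319.3420112824732), np.float64(284.226995165796))
(np.float64(319.23921567930125), np.float64(337.5630529716448))
w3c 3.1578947368421053
{'time': 3.55, 'joint_positions': array([-2.11516635e-01,  2.47485522e-01,  1.82491873e+00,  7.91839711e-04,
        1.06791642e+00, -4.39444851e-02]), 'dq': array([-0.00067626, -0.00054903,  0.00025969, -0.0008445 ,  0.00065629,
        0.00190413]), 'tau': array([ 1.53597284e-03, -3.53512251e+01, -2.17175084e+01,  7.27759581e-02,
        3.50498920e-02,  1.47038431e-04]), 'tool_pos': array([441.30494152, -16.38040958, 153.7991353 ]), 'tcp_rot': array([ 3.14029153e+00, -6.37750253e-04,  1.40284341e+00]), 'contact_force': array([-0.33713462, -0.26294026, -0.16310503]), 'moment': array([ 0.0393083 , -0.10214275,  0.00533342]), 'grip_width': 0.8699330554575656}
```

View pics/w3c.png

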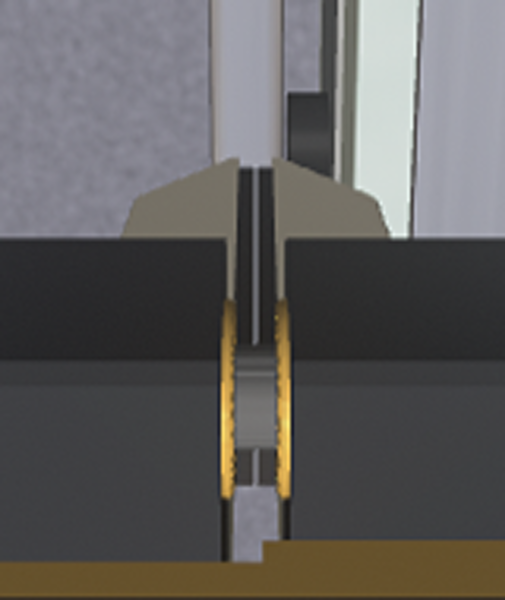

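```bash
python3 - <<'E'
from h import *
cs=get_calibration("scene")
p=np.array([178.8,-493.1,207.5]); ty=R.from_euler('xyz',[-3.14,0,.3477]).apply([0,1,0])
for z in (-17,0,49,0):
  for s in (-46,46):
    print(z,s,proj(cs,p+[0,0,z]+s*ty))
crop("scene0",140,0,260,100,"sg")
E
```

```text
-17 -46 (np.float64(220.76841574771618), np.float64(92.26945203349936))
-17 46 (np.float64(187.84109925883809), np.float64(92.65554738924476))
0 -46 (np.float64(219.7748325084524), np.float64(86.56205774377256))
0 46 (np.float64(186.54111514931017), np.float64(86.96040945253682))
49 -46 (np.float64(216.80395833614244), np.float64(69.49660251417077))
49 46 (np.float64(182.65430176820067), np.float64(69.93255643693351))
0 -46 (np.float64(219.7748325084524), np.float64(86.56205774377256))
0 46 (np.float64(186.54111514931017), np.float64(86.96040945253682))
sg 6.0
```

View pics/sg.png

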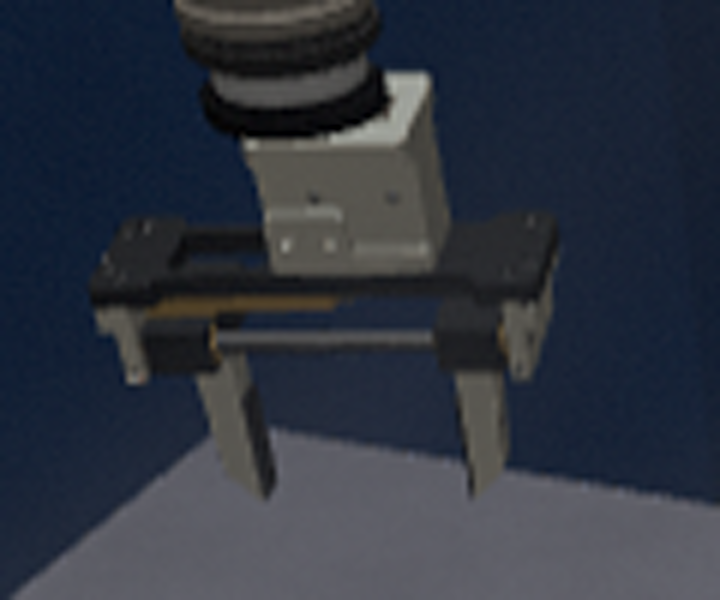

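```bash
python3 - <<'E'
from h import *
o=get_obs(); cw=get_calibration("wrist"); Rc=R.from_euler('xyz',o["tool_pos"]*0+o["tcp_rot"]); M=cw["cam_to_world"]
E=np.eye(4); Rt=Rc.as_matrix().T
ct=Rt@(M[:3,3]-o["tool_pos"]); RT=Rt@M[:3,:3]
print("cam in tool",ct); print(RT.round(3))
f=240/np.tan(np.radians(cw["vfov"])/2)
def pr(p):
    q=RT.T@(np.array(p,float)-ct); return (cw["cx"]+f*q[0]/-q[2], cw["cy"]-f*q[1]/-q[2], -q[2])
for x in (9.5,-9.5):
  for z in (17,0,-9,-20): print(x,z,np.round(pr([x,45.7,z]),1),np.round(pr([x,-45.7,z]),1))
cv2.imwrite("pics/wf.png",cv2.resize(cv2.imread("pics/wrist0.png")[260:430,90:550],None,fx=1.7,fy=1.7,interpolation=cv2.INTER_CUBIC))
E
```

```text
cam in tool [  83.60891664    0.32150254 -175.60795674]
[[ 0.002  0.951  0.308]
 [ 1.    -0.001 -0.001]
 [-0.001  0.308 -0.951]]
9.5 17 [400.9 255.8 206.1] [237.9 255.6 206. ]
9.5 0 [407.8 267.6 190. ] [230.9 267.4 189.8]
9.5 -9 [411.9 274.7 181.4] [226.7 274.5 181.3]
9.5 -20 [417.5 284.4 170.9] [220.9 284.2 170.8]
-9.5 17 [398.6 286.5 212. ] [240.1 286.4 211.9]
-9.5 0 [405.1 300.6 195.8] [233.5 300.4 195.7]
-9.5 -9 [409.  309.  187.2] [229.5 308.8 187.1]
-9.5 -20 [414.2 320.3 176.8] [224.2 320.2 176.7]
```

View pics/wf.png

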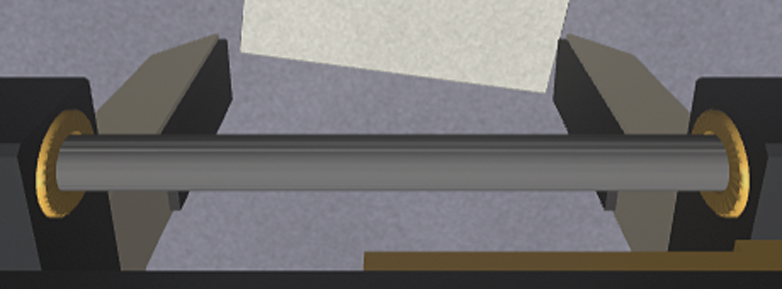

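Call:
{"method": "carry_out", "body": {
  "moves": [0,0,0,0,0,0,0.3,0,0,0,0,0,0,0.3,0,0,0,0,0,0,0.3,0,0,0.02,0,0,0,0.3,0,0,0.04,0,0,0,0.3,0,0,0.055,0,0,0,0.3,0,0,0.065,0,0,0,0.3,0,0,0.065,0,0,0,0.3]
}}

```text
time: 4.35
tool_pos: [440.9, -16.3, 127.0]
tcp_rot: [-3.141, -0.001, 1.403]
contact_force: [0.4, 0.2, -0.1]
grip_width: 27.5
```

```bash
python3 - <<'E'
from h import *
o=get_obs();print(o["tool_pos"],o["contact_force"],o["grip_width"])
shot("scene","s4"); crop("s4",250,100,420,260,"s4c")
cs=get_calibration("scene");p=o["tool_pos"]
for z in (-17,0,10,19,26): u,v=proj(cs,p+[0,0,z]);print(z,(u-250)*3.75,(v-100)*3.75)
E
```

```text
[440.90477273 -16.28339016 127.03156189] [ 0.37116447  0.19743828 -0.10986134] 27.45621162269323
s4c 3.75
-17 322.08966183716024 421.3831124683901
0 322.4765039348295 400.420316229851
10 322.7082148345255 387.8640086153485
19 322.91945174861064 376.4171769114032
26 323.0855450646712 367.41665612492164
```

View pics/s4c.png

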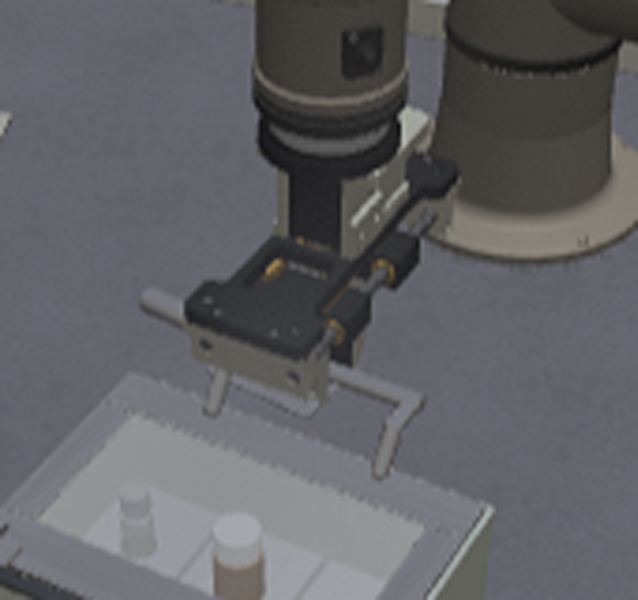

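```bash
python3 - <<'E'
from h import *
shot("wrist","w4")
cv2.imwrite("pics/w4c.png",cv2.resize(cv2.imread("pics/w4.png")[150:430,190:450],None,fx=2.1,fy=2.1,interpolation=cv2.INTER_CUBIC))
E
```

```text
(no output)
```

View pics/w4c.png

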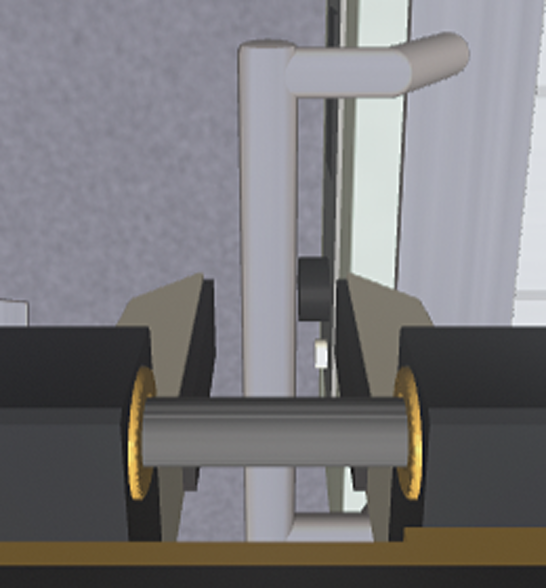

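Call:
{"method": "carry_out", "body": {
  "moves": [0,0,0.01,0,0,0,0.29,0,0,0.02,0,0,0,0.29,0,0,0.02,0,0,0,0.29,0,0,0.02,0,0,0,0.15,0,0,0.02,0,0,0,0.05,0,0,0.02,0,0,0,0,0,0,0.02,0,0,0,0,0,0,0.02,0,0,0,0]
}}

```text
time: 5.25
tool_pos: [439.9, -16.1, 119.7]
tcp_rot: [-3.14, -0.001, 1.403]
contact_force: [-6.6, 0.5, 4.3]
grip_width: 11.5
```

```bash
python3 - <<'E'
from h import *
o=get_obs();print(o["tool_pos"],o["contact_force"],o["moment"],o["grip_width"])
shot("wrist","w5")
cv2.imwrite("pics/w5c.png",cv2.resize(cv2.imread("pics/w5.png")[150:430,190:450],None,fx=2.1,fy=2.1,interpolation=cv2.INTER_CUBIC))
E
```

```text
[439.88741935 -16.11206433 119.6528248 ] [-6.61765446  0.50623794  4.33663302] [0.09097457 0.811546   0.00169226] 11.495400773198876
```

View pics/w5c.png

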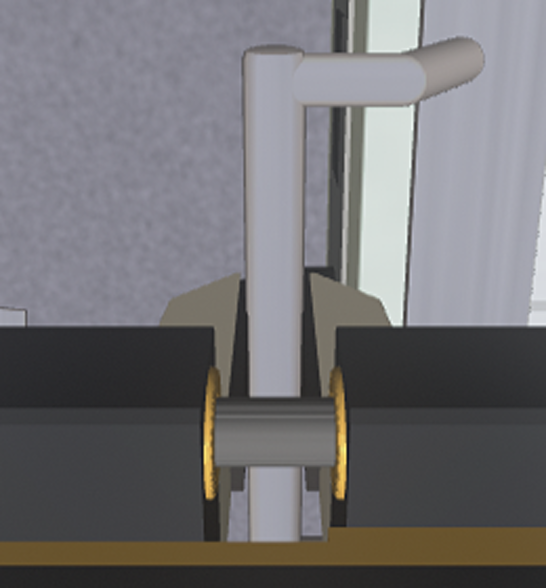

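Call:
{"method": "carry_out", "body": {
  "moves": [0,0.0003,-0.0026,0,0,0,0,0,0.0014,-0.0106,0,0,0,0,0,0.0034,-0.0238,0,0,0,0,0,0.0062,-0.0395,0,0,0,0,0,0.0095,-0.0552,0,0,0,0,0,0.0133,-0.0707,0,0,0,0,0,0.0176,-0.0862,0,0,0,0,0,0.0215,-0.0989,0,0,0,0]
}}

```text
time: 6.1
tool_pos: [448.1, -17.5, 159.7]
tcp_rot: [-3.139, -0.001, 1.403]
contact_force: [-2.0, 0.7, -1.4]
grip_width: 10.9
```

```bash
cat >> h.py <<'E'
def st():
    o=get_obs(); ux=np.array([np.cos(np.radians(-9.66)),np.sin(np.radians(-9.66)),0]); F=o["contact_force"]
    th,rr=lidang(o["tool_pos"],[439.9,-16.1,119.6])
    tang=np.array([np.sin(th+a0)*ux[0],np.sin(th+a0)*ux[1],np.cos(th+a0)])
    rad=np.array([-np.cos(th+a0)*ux[0],-np.cos(th+a0)*ux[1],np.sin(th+a0)])
    print("t %.2f"%o["time"],o["tool_pos"].round(1),"F",F.round(2),"Ftan %.2f Frad %.2f Flat %.2f"%(F@tang,F@rad,F@np.cross(tang,rad)),"th %.3f r %.1f"%(th,rr),"w %.1f"%o["grip_width"],"q",o["joint_positions"].round(2))
    return o,th
E
python3 - <<'E'
from h import *
o,th=st()
arc(o,np.array([0.03,.06,.09,.12,.15,.18,.21,.24])+.01,th0=th)
E
```

```text
t 6.10 [448.1 -17.5 159.7] F [-1.97  0.75 -1.4 ] Ftan -1.96 Frad 1.54 Flat -0.40 th 0.192 r 213.8 w 10.9 q [-0.21  0.25  1.8   0.    1.09 -0.04]
0.232 [ 0.      0.0068 -0.0202]
0.262 [ 0.      0.0125 -0.0352]
0.292 [ 0.      0.0186 -0.05  ]
0.322 [ 0.      0.0252 -0.0646]
0.352 [ 0.      0.0321 -0.079 ]
0.382 [ 0.      0.0396 -0.0932]
0.412 [ 0.      0.0474 -0.1072]
0.442 [ 0.      0.0556 -0.1209]
```

Call:
{"method": "carry_out", "body": {
  "moves": [0,0.0068,-0.0202,0,0,0,0,0,0.0125,-0.0352,0,0,0,0,0,0.0186,-0.05,0,0,0,0,0,0.0252,-0.0646,0,0,0,0,0,0.0321,-0.079,0,0,0,0,0,0.0396,-0.0932,0,0,0,0,0,0.0474,-0.1072,0,0,0,0,0,0.0556,-0.1209,0,0,0,0]
}}

```text
time: 6.9
tool_pos: [469.3, -21.1, 208.4]
tcp_rot: [-3.136, -0.001, 1.403]
contact_force: [-6.5, 0.5, 2.6]
grip_width: 11.1
```

```bash
python3 - <<'E'
from h import *
o,th=st()
arc(o,np.array([0.03,.06,.09,.12,.15,.18,.21,.24])+.01,th0=th)
E
```

```text
t 6.90 [469.3 -21.1 208.4] F [-6.54  0.46  2.62] Ftan -1.24 Frad 6.92 Flat 0.65 th 0.441 r 214.8 w 11.1 q [-0.21  0.24  1.66  0.    1.24 -0.04]
0.481 [-0.      0.0116 -0.0179]
0.511 [-0.      0.0207 -0.0311]
0.541 [-0.      0.0303 -0.0439]
0.571 [-0.      0.0402 -0.0565]
0.601 [-0.      0.0505 -0.0688]
0.631 [-0.      0.0611 -0.0807]
0.661 [-0.      0.0721 -0.0923]
0.691 [-0.      0.0835 -0.1036]
```

Call:
{"method": "carry_out", "body": {
  "moves": [0,0.0096,-0.019,0,0,0,0,0,0.0187,-0.0323,0,0,0,0,0,0.0283,-0.0452,0,0,0,0,0,0.0382,-0.0578,0,0,0,0,0,0.0485,-0.0702,0,0,0,0,0,0.0591,-0.0822,0,0,0,0,0,0.0702,-0.0938,0,0,0,0,0,0.0816,-0.1052,0,0,0,0]
}}

```text
time: 7.7
tool_pos: [501.6, -26.5, 250.9]
tcp_rot: [-3.135, -0.001, 1.403]
contact_force: [-3.9, 0.9, 0.6]
grip_width: 10.9
```

```bash
python3 - <<'E'
from h import *
o,th=st()
arc(o,np.array([0.03,.06,.09,.12,.15,.18,.21,.24])+.01,th0=th)
E
```

```text
t 7.70 [501.6 -26.5 250.9] F [-3.86  0.95  0.57] Ftan -2.48 Frad 3.15 Flat -0.29 th 0.690 r 216.3 w 10.9 q [-0.21  0.27  1.5   0.    1.37 -0.04]
0.73 [-0.      0.0156 -0.0145]
0.76 [-0.      0.0277 -0.025 ]
0.79 [-0.      0.0401 -0.0352]
0.82 [-0.      0.0528 -0.0449]
0.85 [-0.      0.0658 -0.0543]
0.88 [-0.0001  0.0791 -0.0632]
0.91 [-0.0001  0.0926 -0.0718]
0.94 [-1.000e-04  1.064e-01 -7.990e-02]
```

Call:
{"method": "carry_out", "body": {
  "moves": [0,0.0146,-0.0152,0,0,0,0,0,0.0267,-0.0257,0,0,0,0,0,0.0391,-0.0359,0,0,0,0,0,0.0518,-0.0456,0,0,0,0,0,0.0648,-0.055,0,0,0,0,0,0.0781,-0.064,0,0,0,0,0,0.0916,-0.0726,0,0,0,0,0,0.1054,-0.0807,0,0,0,0]
}}

```text
time: 8.5
tool_pos: [543.7, -33.7, 283.8]
tcp_rot: [-3.136, -0.0, 1.403]
contact_force: [-4.7, -0.1, 5.6]
grip_width: 10.5
```

```bash
python3 - <<'E'
from h import *
o,th=st()
arc(o,np.array([0.03,.06,.09,.12,.15,.18,.21,.24])+.01,th0=th)
E
```

```text
t 8.50 [543.7 -33.7 283.8] F [-4.68 -0.14  5.59] Ftan -1.25 Frad 7.13 Flat 0.92 th 0.940 r 217.3 w 10.5 q [-0.2   0.34  1.32  0.    1.49 -0.04]
0.98 [-0.      0.0187 -0.0102]
1.01 [-0.      0.0331 -0.0174]
1.04 [-0.      0.0476 -0.0241]
1.07 [-0.0001  0.0623 -0.0304]
1.1 [-0.0001  0.0772 -0.0363]
1.13 [-0.0001  0.0923 -0.0417]
1.16 [-1.000e-04  1.075e-01 -4.660e-02]
1.19 [-1.000e-04  1.229e-01 -5.110e-02]
```

Call:
{"method": "carry_out", "body": {
  "moves": [0,0.0172,-0.0137,0,0,0,0,0,0.0314,-0.0217,0,0,0,0,0,0.0458,-0.029,0,0,0,0,0,0.0604,-0.0354,0,0,0,0,0,0.0753,-0.0413,0,0,0,0,0,0.0904,-0.0467,0,0,0,0,0,0.1056,-0.0516,0,0,0,0,0,0.112,-0.054,0,0,0,0]
}}

```text
time: 9.3
tool_pos: [588.5, -41.3, 305.0]
tcp_rot: [-3.135, -0.0, 1.403]
contact_force: [3.5, -1.3, -11.3]
grip_width: 11.1
```

```bash
python3 - <<'E'
from h import *
o,th=st()
arc(o,np.array([0.01,.02,.035,.05,.065,.08,.09,.095]),th0=th)
E
```

```text
t 9.30 [588.5 -41.3 305. ] F [  3.47  -1.32 -11.34] Ftan 0.32 Frad -11.91 Flat 0.72 th 1.170 r 219.1 w 11.1 q [-0.2   0.42  1.14  0.    1.59 -0.03]
1.18 [-0.      0.0051 -0.0015]
1.19 [-0.      0.0103 -0.0029]
1.205 [-0.     0.018 -0.005]
1.22 [-0.      0.0258 -0.007 ]
1.235 [-0.      0.0335 -0.0088]
1.25 [-0.      0.0414 -0.0106]
1.26 [-0.0001  0.0466 -0.0116]
1.265 [-0.0001  0.0492 -0.0122]
```

Call:
{"method": "carry_out", "body": {
  "moves": [0,0.006,0.001,0,0,0,0,0,0.0113,0.0002,0,0,0,0,0,0.019,-0.0019,0,0,0,0,0,0.0268,-0.0039,0,0,0,0,0,0.0345,-0.0057,0,0,0,0,0,0.0424,-0.0075,0,0,0,0,0,0.0474,-0.0086,0,0,0,0,0,0.0474,-0.0086,0,0,0,0]
}}

```text
time: 10.1
tool_pos: [607.8, -44.6, 309.4]
tcp_rot: [-3.138, -0.0, 1.403]
contact_force: [-1.8, 0.0, 5.6]
grip_width: 10.9
```

```bash
python3 - <<'E'
from h import *
o,th=st()
for i in range(1): pass
arc(o,np.array([0.006,.012,.018,.024,.03]),th0=th)
E
```

```text
t 10.10 [607.8 -44.6 309.4] F [-1.84  0.02  5.58] Ftan -0.72 Frad 5.82 Flat 0.29 th 1.262 r 218.8 w 10.9 q [-0.2   0.46  1.07  0.    1.62 -0.03]
1.268 [-0.      0.0031 -0.0006]
1.274 [-0.      0.0063 -0.0012]
1.28 [-0.      0.0094 -0.0018]
1.286 [-0.      0.0126 -0.0023]
1.292 [-0.      0.0157 -0.0029]
```

Call:
{"method": "carry_out", "body": {
  "moves": [0,0.003,-0.0015,0,0,0,0,0,0.006,-0.0025,0,0,0,0,0,0.009,-0.003,0,0,0,0,0,0.012,-0.0035,0,0,0,0,0,0.0135,-0.0038,0,0,0,0,0,0.0135,-0.0038,0,0,0,0,0,0.0135,-0.0038,0,0,0,0,0,0.0135,-0.0038,0,0,0,0]
}}

```text
time: 10.9
tool_pos: [613.1, -45.6, 310.6]
tcp_rot: [-3.137, -0.0, 1.403]
contact_force: [-0.7, -0.8, -2.0]
grip_width: 10.9
```

```bash
python3 - <<'E'
from h import *
o,th=st()
arc(o,np.array([0.006,.012,.018,.024,.03]),th0=th)
E
```

```text
t 10.90 [613.1 -45.6 310.6] F [-0.73 -0.79 -2.02] Ftan -0.91 Frad -1.89 Flat 0.90 th 1.287 r 219.1 w 10.9 q [-0.2   0.47  1.05  0.    1.63 -0.03]
1.293 [-0.      0.0032 -0.0005]
1.299 [-0.      0.0063 -0.001 ]
1.305 [-0.      0.0095 -0.0015]
1.311 [-0.      0.0126 -0.002 ]
1.317 [-0.      0.0158 -0.0025]
```

Call:
{"method": "carry_out", "body": {
  "moves": [0,0.003,-0.0003,0,0,0,0,0,0.006,-0.0007,0,0,0,0,0,0.009,-0.0012,0,0,0,0,0,0.012,-0.0016,0,0,0,0,0,0.0135,-0.0018,0,0,0,0,0,0.0135,-0.0018,0,0,0,0,0,0.0135,-0.0018,0,0,0,0,0,0.0135,-0.0018,0,0,0,0]
}}

```text
time: 11.7
tool_pos: [618.5, -46.5, 311.5]
tcp_rot: [-3.138, -0.0, 1.403]
contact_force: [-2.4, -1.4, 2.1]
grip_width: 11.0
```

```bash
python3 - <<'E'
from h import *
o,th=st()
arc(o,np.array([0.006,.012,.018,.024,.03]),th0=th)
E
```

```text
t 11.70 [618.5 -46.5 311.5] F [-2.4  -1.38  2.08] Ftan -1.82 Frad 2.36 Flat 1.77 th 1.312 r 219.1 w 11.0 q [-0.2   0.48  1.03  0.    1.64 -0.03]
1.318 [-0.      0.0032 -0.0005]
1.324 [-0.      0.0063 -0.0009]
1.33 [-0.      0.0095 -0.0013]
1.336 [-0.      0.0127 -0.0017]
1.342 [-0.      0.0159 -0.0021]
```

```bash
python3 - <<'E'
from h import *
for i in range(4):
    o,th=st(); im=capture("scene")
st()
cv2.imwrite("pics/s6.png",im[:,:,::-1]); crop("s6",200,80,420,330,"s6c")
E
```

```text
t 11.70 [618.5 -46.5 311.5] F [-2.4  -1.38  2.08] Ftan -1.82 Frad 2.36 Flat 1.77 th 1.312 r 219.1 w 11.0 q [-0.2   0.48  1.03  0.    1.64 -0.03]
t 11.75 [618.5 -46.5 311.5] F [-0.44 -1.12  1.57] Ftan -0.02 Frad 1.59 Flat 1.18 th 1.312 r 219.1 w 10.9 q [-0.2   0.48  1.03  0.    1.64 -0.03]
t 11.80 [618.5 -46.5 311.6] F [-1.79 -0.8   1.79] Ftan -1.36 Frad 2.00 Flat 1.09 th 1.312 r 219.1 w 10.8 q [-0.2   0.48  1.03  0.    1.64 -0.03]
t 11.85 [618.5 -46.5 311.6] F [-1.49 -0.59  1.47] Ftan -1.15 Frad 1.65 Flat 0.83 th 1.312 r 219.1 w 11.3 q [-0.2   0.48  1.03  0.    1.64 -0.03]
t 11.90 [618.5 -46.5 311.6] F [-1.91  0.18  2.2 ] Ftan -1.58 Frad 2.45 Flat 0.15 th 1.312 r 219.1 w 10.9 q [-0.2   0.48  1.03  0.    1.64 -0.03]
s6c 2.4
```

View pics/s6c.png

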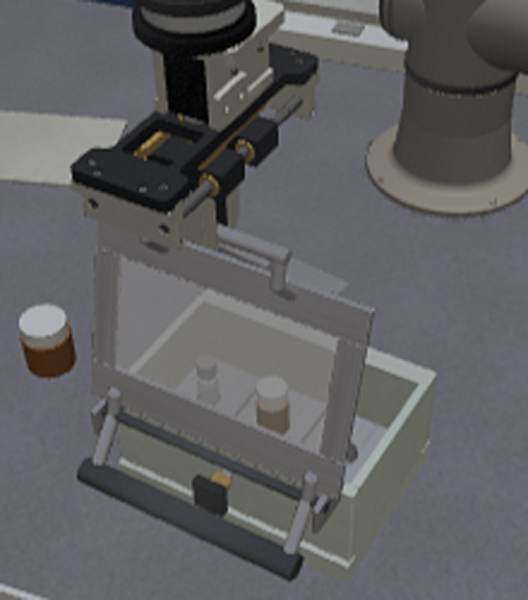

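Call:
{"method": "carry_out", "body": {
  "moves": [0,0.003,-0.0006,0,0,0,0,0,0.006,-0.0011,0,0,0,0,0,0.009,-0.0016,0,0,0,0,0,0.0115,-0.002,0,0,0,0,0,0.0125,-0.0021,0,0,0,0,0,0.0125,-0.0021,0,0,0,0,0,0.0125,-0.0021,0,0,0,0,0,0.0125,-0.0021,0,0,0,0]
}}

```text
time: 12.7
tool_pos: [623.4, -47.4, 312.2]
tcp_rot: [-3.138, -0.0, 1.403]
contact_force: [-0.1, -0.0, 0.2]
grip_width: 10.8
```

```bash
cat >> h.py <<'E'
def st2(n=3):
    T=[];Rr=[]
    ux=np.array([np.cos(np.radians(-9.66)),np.sin(np.radians(-9.66)),0])
    for i in range(n+1):
        o=get_obs();F=o["contact_force"];th,rr=lidang(o["tool_pos"],[439.9,-16.1,119.6]);c,s=np.cos(th+a0),np.sin(th+a0)
        T.append(F@(s*ux+[0,0,c]));Rr.append(F@(-c*ux+[0,0,s]))
        if i<n: capture("top")
    print("t %.2f"%o["time"],o["tool_pos"].round(1),"Ftan %.2f +-%.2f Frad %.2f"%(np.mean(T),np.std(T),np.mean(Rr)),"th %.3f r %.1f w %.1f"%(th,rr,o["grip_width"]))
    arc(o,np.array([0.006,.012,.018,.024,.03]),th0=th)
E
python3 -c "
from h import *
st2()"
```

```text
t 12.85 [623.4 -47.3 312.2] Ftan -0.36 +-0.20 Frad -0.89 th 1.335 r 219.1 w 11.1
1.341 [-0.      0.0032 -0.0004]
1.347 [-0.      0.0064 -0.0007]
1.353 [-0.      0.0095 -0.0011]
1.359 [-0.      0.0127 -0.0014]
1.365 [-0.      0.0159 -0.0017]
```

Call:
{"method": "carry_out", "body": {
  "moves": [0,0.003,-0.0003,0,0,0,0,0,0.006,-0.0006,0,0,0,0,0,0.009,-0.0009,0,0,0,0,0,0.0115,-0.0012,0,0,0,0,0,0.0127,-0.0013,0,0,0,0,0,0.0127,-0.0013,0,0,0,0,0,0.0127,-0.0013,0,0,0,0,0,0.0127,-0.0013,0,0,0,0]
}}

```text
time: 13.65
tool_pos: [628.5, -48.2, 312.8]
tcp_rot: [-3.138, -0.0, 1.403]
contact_force: [-0.6, -0.9, 1.3]
grip_width: 11.2
```

```bash
python3 -c "
from h import *
st2()"
```

```text
t 13.80 [628.4 -48.2 312.8] Ftan -0.09 +-0.51 Frad 0.72 th 1.358 r 219.2 w 10.8
1.364 [-0.      0.0032 -0.0003]
1.37 [-0.      0.0064 -0.0006]
1.376 [-0.      0.0096 -0.0009]
1.382 [-0.      0.0128 -0.0011]
1.388 [-0.      0.016  -0.0013]
```

Call:
{"method": "carry_out", "body": {
  "moves": [0,0.003,-0.0003,0,0,0,0,0,0.006,-0.0006,0,0,0,0,0,0.009,-0.0009,0,0,0,0,0,0.0115,-0.0011,0,0,0,0,0,0.0128,-0.0012,0,0,0,0,0,0.0128,-0.0012,0,0,0,0,0,0.0128,-0.0012,0,0,0,0,0,0.0128,-0.0012,0,0,0,0]
}}

```text
time: 14.6
tool_pos: [633.5, -49.1, 313.3]
tcp_rot: [-3.138, -0.0, 1.403]
contact_force: [-0.4, -1.9, 1.7]
grip_width: 10.7
```

```bash
python3 -c "
from h import *
st2(2)"
```

```text
t 14.70 [633.5 -49.1 313.3] Ftan -0.22 +-0.32 Frad 1.49 th 1.382 r 219.2 w 10.4
1.388 [-0.      0.0032 -0.0002]
1.394 [-0.      0.0064 -0.0004]
1.4 [-0.      0.0096 -0.0006]
1.406 [-0.      0.0128 -0.0008]
1.412 [-0.     0.016 -0.001]
```

Call:
{"method": "carry_out", "body": {
  "moves": [0,0.003,-0.0003,0,0,0,0,0,0.006,-0.0006,0,0,0,0,0,0.009,-0.0009,0,0,0,0,0,0.0115,-0.001,0,0,0,0,0,0.0128,-0.001,0,0,0,0,0,0.0128,-0.001,0,0,0,0,0,0.0128,-0.001,0,0,0,0,0,0.0128,-0.001,0,0,0,0]
}}

```text
time: 15.5
tool_pos: [638.5, -50.0, 313.6]
tcp_rot: [-3.138, -0.0, 1.403]
contact_force: [0.4, -2.3, 0.5]
grip_width: 11.1
```

```bash
python3 -c "
from h import *
st2(2)"
```

```text
t 15.60 [638.5 -50.  313.6] Ftan 0.25 +-0.52 Frad 0.33 th 1.405 r 219.3 w 10.6
1.411 [-0.      0.0032 -0.0002]
1.417 [-0.      0.0064 -0.0003]
1.423 [-0.      0.0096 -0.0004]
1.429 [-0.      0.0128 -0.0005]
1.435 [-0.      0.016  -0.0006]
```

Call:
{"method": "carry_out", "body": {
  "moves": [0,0.003,-0.0002,0,0,0,0,0,0.006,-0.0003,0,0,0,0,0,0.009,-0.0004,0,0,0,0,0,0.0115,-0.0005,0,0,0,0,0,0.0128,-0.0005,0,0,0,0,0,0.0128,-0.0005,0,0,0,0,0,0.0128,-0.0005,0,0,0,0,0,0.0128,-0.0005,0,0,0,0]
}}

```text
time: 16.4
tool_pos: [643.6, -50.9, 313.8]
tcp_rot: [-3.138, -0.0, 1.403]
contact_force: [0.7, -1.2, 1.1]
grip_width: 11.0
```

```bash
python3 -c "
from h import *
st2(2)"
```

```text
t 16.50 [643.6 -50.9 313.8] Ftan -0.01 +-0.70 Frad 0.58 th 1.429 r 219.3 w 11.0
1.435 [-0.      0.0032 -0.0001]
1.441 [-0.      0.0064 -0.0001]
1.447 [-0.      0.0096 -0.0002]
1.453 [-0.      0.0128 -0.0002]
1.459 [-0.      0.016  -0.0002]
```

Call:
{"method": "carry_out", "body": {
  "moves": [0,0.003,-0.0001,0,0,0,0,0,0.006,-0.0002,0,0,0,0,0,0.009,-0.0003,0,0,0,0,0,0.0115,-0.0003,0,0,0,0,0,0.0128,-0.0003,0,0,0,0,0,0.0128,-0.0003,0,0,0,0,0,0.0128,-0.0003,0,0,0,0,0,0.0128,-0.0003,0,0,0,0]
}}

```text
time: 17.3
tool_pos: [648.6, -51.7, 313.9]
tcp_rot: [-3.138, 0.0, 1.403]
contact_force: [-0.6, -1.4, 1.5]
grip_width: 11.0
```

```bash
python3 -c "
from h import *
st2(2)"
```

```text
t 17.40 [648.6 -51.7 313.9] Ftan -0.76 +-0.86 Frad 1.16 th 1.452 r 219.3 w 11.2
1.458 [-0.      0.0032 -0.    ]
1.464 [-0.      0.0064  0.    ]
1.47 [-0.      0.0096  0.    ]
1.476 [-0.      0.0128  0.0001]
1.482 [-0.      0.016   0.0002]
```

Call:
{"method": "carry_out", "body": {
  "moves": [0,0.002,-0.0001,0,0,0,0,0,0.004,-0.0001,0,0,0,0,0,0.006,-0.0001,0,0,0,0,0,0.008,-0.0001,0,0,0,0,0,0.009,-0.0001,0,0,0,0,0,0.009,-0.0001,0,0,0,0,0,0.009,-0.0001,0,0,0,0,0,0.009,-0.0001,0,0,0,0]
}}

```text
time: 18.2
tool_pos: [652.2, -52.3, 313.9]
tcp_rot: [-3.138, 0.0, 1.403]
contact_force: [-0.4, -2.1, 0.4]
grip_width: 11.0
```

```bash
python3 -c "
from h import *
st2(4)"
```

```text
t 18.40 [652.1 -52.3 313.9] Ftan -0.16 +-0.44 Frad -0.11 th 1.468 r 219.3 w 11.1
1.474 [-0.      0.0032  0.    ]
1.48 [-0.      0.0064  0.0001]
1.486 [-0.      0.0096  0.0002]
1.492 [-0.      0.0128  0.0003]
1.498 [-0.      0.016   0.0004]
```

No contact yet; continue in 5 mm steps.

Call:
{"method": "carry_out", "body": {
  "moves": [0,0.003,0,0,0,0,0,0,0.006,0.0001,0,0,0,0,0,0.009,0.0002,0,0,0,0,0,0.0115,0.0003,0,0,0,0,0,0.0128,0.0003,0,0,0,0,0,0.0128,0.0003,0,0,0,0,0,0.0128,0.0003,0,0,0,0,0,0.0128,0.0003,0,0,0,0]
}}

```text
time: 19.2
tool_pos: [657.2, -53.2, 313.9]
tcp_rot: [-3.138, 0.0, 1.403]
contact_force: [-0.2, -1.9, 0.9]
grip_width: 11.1
```

```bash
python3 -c "
from h import *
st2(3)"
```

```text
t 19.35 [657.2 -53.2 313.9] Ftan -0.12 +-0.24 Frad 1.12 th 1.492 r 219.4 w 11.0
1.498 [-0.      0.0032  0.0001]
1.504 [-0.      0.0064  0.0003]
1.51 [-0.      0.0096  0.0004]
1.516 [-0.      0.0128  0.0006]
1.522 [-0.      0.016   0.0008]
```

Call:
{"method": "carry_out", "body": {
  "moves": [0,0.003,0,0,0,0,0,0,0.006,0.0002,0,0,0,0,0,0.009,0.0003,0,0,0,0,0,0.0115,0.0004,0,0,0,0,0,0.0128,0.0005,0,0,0,0,0,0.0128,0.0005,0,0,0,0,0,0.0128,0.0005,0,0,0,0,0,0.0128,0.0005,0,0,0,0]
}}

```text
time: 20.15
tool_pos: [662.2, -54.1, 313.6]
tcp_rot: [-3.138, 0.0, 1.403]
contact_force: [-0.0, -2.1, 0.0]
grip_width: 10.9
```

```bash
python3 -c "
from h import *
st2(2)"
```

```text
t 20.25 [662.2 -54.1 313.6] Ftan 0.22 +-0.08 Frad -0.04 th 1.515 r 219.4 w 10.9
1.521 [-0.      0.0032  0.0002]
1.527 [-0.      0.0064  0.0004]
1.533 [-0.      0.0096  0.0006]
1.539 [-0.      0.0128  0.0009]
1.545 [-0.      0.016   0.0012]
```

Call:
{"method": "carry_out", "body": {
  "moves": [0,0.003,0.0002,0,0,0,0,0,0.006,0.0004,0,0,0,0,0,0.009,0.0006,0,0,0,0,0,0.0115,0.0008,0,0,0,0,0,0.0128,0.0009,0,0,0,0,0,0.0128,0.0009,0,0,0,0,0,0.0128,0.0009,0,0,0,0,0,0.0128,0.0009,0,0,0,0]
}}

```text
time: 21.05
tool_pos: [667.3, -54.9, 313.2]
tcp_rot: [-3.138, 0.0, 1.403]
contact_force: [-0.5, -2.2, 0.1]
grip_width: 10.7
```

```bash
python3 -c "
from h import *
st2(2)"
```

```text
t 21.15 [667.3 -54.9 313.2] Ftan -0.20 +-0.45 Frad 0.29 th 1.539 r 219.4 w 10.7
1.545 [-0.      0.0032  0.0003]
1.551 [-0.      0.0064  0.0006]
1.557 [-0.      0.0096  0.0009]
1.563 [-0.      0.0128  0.0012]
1.569 [-0.      0.0159  0.0015]
```

Call:
{"method": "carry_out", "body": {
  "moves": [0,0.003,0.0003,0,0,0,0,0,0.006,0.0006,0,0,0,0,0,0.009,0.0009,0,0,0,0,0,0.0115,0.0011,0,0,0,0,0,0.0128,0.0012,0,0,0,0,0,0.0128,0.0012,0,0,0,0,0,0.0128,0.0012,0,0,0,0,0,0.0128,0.0012,0,0,0,0]
}}

```text
time: 21.95
tool_pos: [672.3, -55.8, 312.6]
tcp_rot: [-3.138, 0.0, 1.403]
contact_force: [-0.4, -2.3, -0.9]
grip_width: 10.9
```

```bash
python3 -c "
from h import *
st2(2)"
```

```text
t 22.05 [672.3 -55.8 312.6] Ftan -0.29 +-0.87 Frad -0.88 th 1.562 r 219.3 w 11.0
1.568 [-0.      0.0032  0.0003]
1.574 [-0.      0.0064  0.0007]
1.58 [-0.      0.0095  0.0011]
1.586 [-0.      0.0127  0.0015]
1.592 [-0.      0.0159  0.0019]
```

Call:
{"method": "carry_out", "body": {
  "moves": [0,0.003,0.0004,0,0,0,0,0,0.006,0.0008,0,0,0,0,0,0.009,0.0012,0,0,0,0,0,0.0115,0.0015,0,0,0,0,0,0.0127,0.0017,0,0,0,0,0,0.0127,0.0017,0,0,0,0,0,0.0127,0.0017,0,0,0,0,0,0.0127,0.0017,0,0,0,0]
}}

```text
time: 22.85
tool_pos: [677.3, -56.6, 312.0]
tcp_rot: [-3.138, 0.0, 1.403]
contact_force: [-0.2, -2.5, 1.4]
grip_width: 10.9
```

```bash
python3 -c "
from h import *
st2(2)"
```

```text
t 22.95 [677.3 -56.6 311.9] Ftan 0.09 +-0.18 Frad 1.04 th 1.585 r 219.2 w 10.9
1.591 [-0.      0.0032  0.0004]
1.597 [-0.      0.0063  0.0009]
1.603 [-0.      0.0095  0.0013]
1.609 [-0.      0.0127  0.0018]
1.615 [-0.      0.0158  0.0023]
```

Call:
{"method": "carry_out", "body": {
  "moves": [0,0.003,0.0003,0,0,0,0,0,0.006,0.0007,0,0,0,0,0,0.009,0.0011,0,0,0,0,0,0.0115,0.0014,0,0,0,0,0,0.0127,0.0016,0,0,0,0,0,0.0127,0.0016,0,0,0,0,0,0.0127,0.0016,0,0,0,0,0,0.0127,0.0016,0,0,0,0]
}}

```text
time: 23.75
tool_pos: [682.3, -57.5, 311.2]
tcp_rot: [-3.138, 0.0, 1.403]
contact_force: [0.1, -2.3, -0.5]
grip_width: 11.0
```

```bash
python3 -c "
from h import *
st2(2)"
```

```text
t 23.85 [682.3 -57.5 311.2] Ftan 0.20 +-0.33 Frad -0.44 th 1.609 r 219.3 w 10.7
1.615 [-0.      0.0032  0.0005]
1.621 [-0.      0.0063  0.001 ]
1.627 [-0.      0.0095  0.0015]
1.633 [-0.      0.0126  0.0021]
1.639 [-0.      0.0158  0.0027]
```

Call:
{"method": "carry_out", "body": {
  "moves": [0,0.003,0.0005,0,0,0,0,0,0.006,0.001,0,0,0,0,0,0.009,0.0015,0,0,0,0,0,0.0115,0.0019,0,0,0,0,0,0.0127,0.0022,0,0,0,0,0,0.0127,0.0022,0,0,0,0,0,0.0127,0.0022,0,0,0,0,0,0.0127,0.0022,0,0,0,0]
}}

```text
time: 24.65
tool_pos: [687.3, -58.3, 310.4]
tcp_rot: [-3.138, 0.0, 1.403]
contact_force: [0.2, -2.9, 0.7]
grip_width: 10.8
```

```bash
python3 -c "
from h import *
st2(2)"
```

```text
t 24.75 [687.3 -58.4 310.4] Ftan 0.03 +-0.38 Frad 0.62 th 1.632 r 219.3 w 11.5
1.638 [-0.      0.0032  0.0006]
1.644 [-0.      0.0063  0.0012]
1.65 [-0.      0.0094  0.0018]
1.656 [-0.      0.0126  0.0024]
1.662 [-0.      0.0157  0.003 ]
```

Call:
{"method": "carry_out", "body": {
  "moves": [0,0.003,0.0005,0,0,0,0,0,0.006,0.001,0,0,0,0,0,0.009,0.0016,0,0,0,0,0,0.0115,0.002,0,0,0,0,0,0.0126,0.0023,0,0,0,0,0,0.0126,0.0023,0,0,0,0,0,0.0126,0.0023,0,0,0,0,0,0.0126,0.0023,0,0,0,0]
}}

```text
time: 25.55
tool_pos: [692.2, -59.2, 309.4]
tcp_rot: [-3.138, 0.0, 1.403]
contact_force: [0.3, -3.1, 0.3]
grip_width: 11.0
```

```bash
python3 -c "
from h import *
st2(2)"
```

```text
t 25.65 [692.2 -59.2 309.4] Ftan 0.52 +-0.55 Frad 0.50 th 1.655 r 219.3 w 11.1
1.661 [-0.      0.0031  0.0006]
1.667 [-0.      0.0063  0.0013]
1.673 [-0.      0.0094  0.002 ]
1.679 [-0.      0.0125  0.0027]
1.685 [-0.      0.0156  0.0034]
```

Call:
{"method": "carry_out", "body": {
  "moves": [-0.001,0.003,0.0006,0,0,0,0,-0.001,0.006,0.0012,0,0,0,0,-0.001,0.009,0.0018,0,0,0,0,-0.001,0.0115,0.0023,0,0,0,0,-0.001,0.0125,0.0026,0,0,0,0,-0.001,0.0125,0.0026,0,0,0,0,-0.001,0.0125,0.0026,0,0,0,0,-0.001,0.0125,0.0026,0,0,0,0]
}}

```text
time: 26.45
tool_pos: [697.1, -60.1, 308.3]
tcp_rot: [-3.138, -0.0, 1.403]
contact_force: [0.2, 1.1, 0.2]
grip_width: 11.2
```

```bash
python3 -c "
from h import *
st2(2)"
```

```text
t 26.55 [697.1 -60.1 308.3] Ftan -0.21 +-0.24 Frad 0.06 th 1.678 r 219.2 w 10.8
1.684 [-0.      0.0031  0.0007]
1.69 [-0.      0.0062  0.0014]
1.696 [-0.      0.0094  0.0022]
1.702 [-0.      0.0125  0.003 ]
1.708 [-0.      0.0156  0.0037]
```

Call:
{"method": "carry_out", "body": {
  "moves": [0,0.003,0.0007,0,0,0,0,0,0.006,0.0014,0,0,0,0,0,0.009,0.0021,0,0,0,0,0,0.0115,0.0027,0,0,0,0,0,0.0125,0.003,0,0,0,0,0,0.0125,0.003,0,0,0,0,0,0.0125,0.003,0,0,0,0,0,0.0125,0.003,0,0,0,0]
}}

```text
time: 27.35
tool_pos: [702.0, -61.0, 307.1]
tcp_rot: [-3.138, -0.0, 1.403]
contact_force: [-0.9, 1.3, 1.4]
grip_width: 10.8
```

```bash
python3 -c "
from h import *
st2(2)"
```

```text
t 27.45 [701.9 -61.  307.1] Ftan -1.88 +-0.36 Frad 0.36 th 1.702 r 219.3 w 10.9
1.708 [-0.      0.0031  0.0008]
1.714 [-0.      0.0062  0.0016]
1.72 [-0.      0.0093  0.0024]
1.726 [-0.      0.0124  0.0032]
1.732 [-0.      0.0155  0.0041]
```

Call:
{"method": "carry_out", "body": {
  "moves": [0,0.0015,0.0004,0,0,0,0,0,0.003,0.0008,0,0,0,0,0,0.003,0.0008,0,0,0,0,0,0.003,0.0008,0,0,0,0,0,0.003,0.0008,0,0,0,0,0,0.003,0.0008,0,0,0,0,0,0.003,0.0008,0,0,0,0,0,0.003,0.0008,0,0,0,0]
}}

```text
time: 28.25
tool_pos: [703.1, -61.2, 306.8]
tcp_rot: [-3.138, -0.0, 1.403]
contact_force: [-2.6, 1.5, 0.1]
grip_width: 11.0
```

```bash
python3 -c "
from h import *
st2(4)
shot('scene','s7');crop('s7',170,80,420,330,'s7c')"
```

```text
t 28.45 [703.1 -61.2 306.8] Ftan -2.10 +-0.54 Frad -0.35 th 1.707 r 219.2 w 11.0
1.713 [-0.      0.0031  0.0008]
1.719 [-0.      0.0062  0.0016]
1.725 [-0.      0.0093  0.0025]
1.731 [-0.      0.0124  0.0033]
1.737 [-0.      0.0155  0.0042]
s7c 2.4
```

View pics/s7c.png

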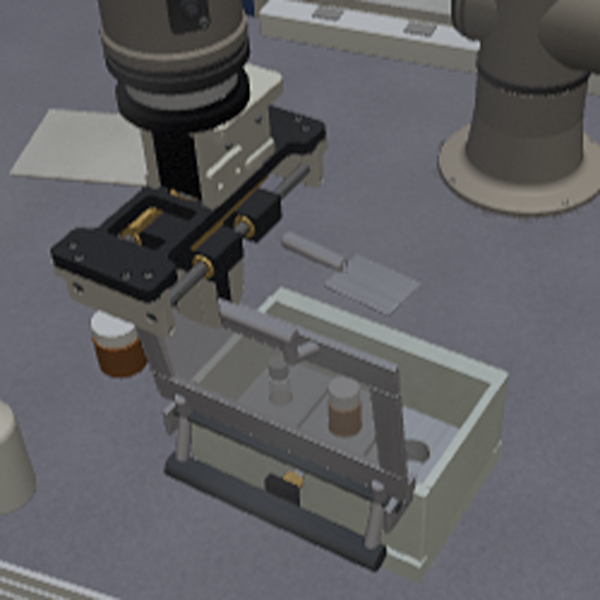

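Call:
{"method": "carry_out", "body": {
  "moves": [0,0,0,0,0,0,0.2,0,0,0,0,0,0,0.3,0,0,0,0,0,0,0.33,0,0,-0.01,0,0,0,0.33,0,0,-0.04,0,0,0,0.33,0,0,-0.09,0,0,0,0.33,0,0,-0.14,0,0,0,0.33,0,0,-0.18,0,0,0,0.33]
}}

```text
time: 29.3
tool_pos: [703.4, -61.2, 380.6]
tcp_rot: [-3.14, -0.0, 1.403]
contact_force: [0.2, 0.1, 0.5]
grip_width: 30.2
```

```bash
python3 -c "
from h import *
o,th=st()
shot('scene','s8');crop('s8',170,80,420,330,'s8c');shot('wrist','w8')
shot('top','t8');crop('t8',230,120,430,320,'t8c')"
```

```text
t 29.30 [703.4 -61.2 380.6] F [0.24 0.11 0.48] Ftan 0.13 Frad 0.51 Flat -0.15 th 1.645 r 291.3 w 30.2 q [-0.2   0.73  0.4   0.    2.01 -0.03]
s8c 2.4
t8c 3.0
```

View pics/s8c.png

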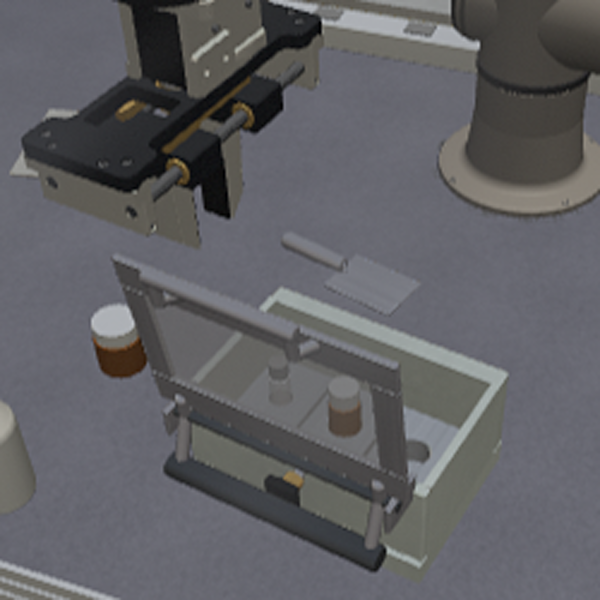

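View pics/w8.png

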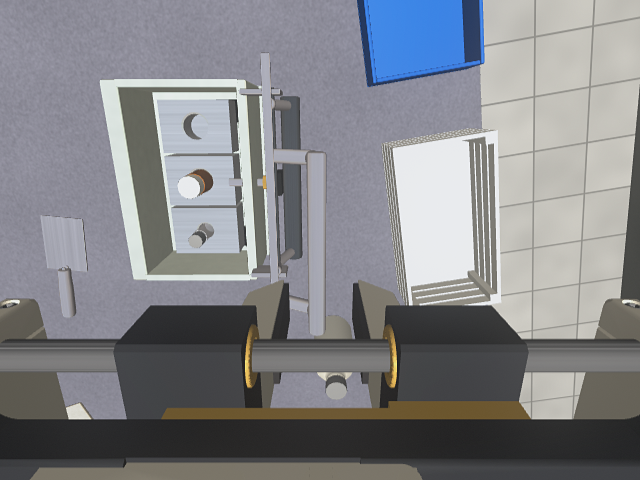

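View pics/t8c.png

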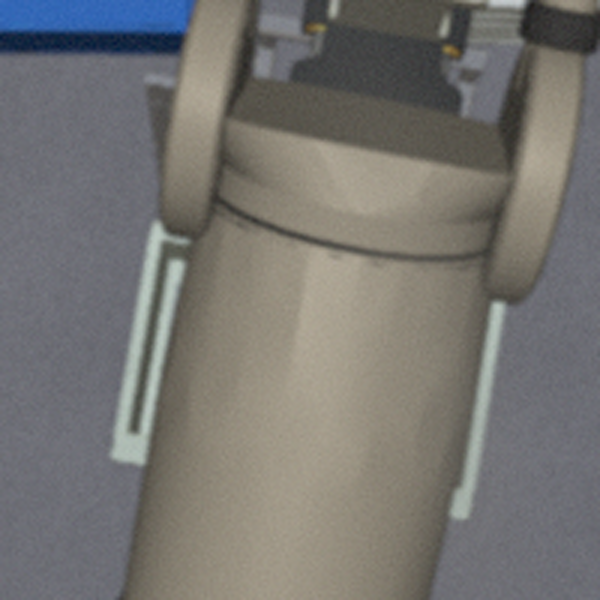

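```bash
python3 -c "
from h import *
crop('w8',140,70,260,270,'w8c')"
```

```text
w8c 3.0
```

View pics/w8c.png

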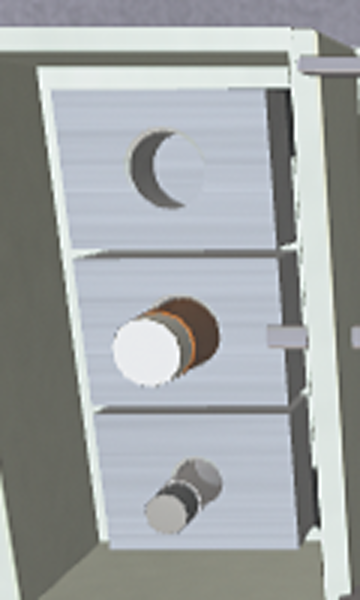

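```bash
python3 -c "
from h import *
c=np.load('pics/w8.npy',allow_pickle=True).item()
W=lambda x,y:(140+x/3,70+y/3)
P=lambda x,y,z=67:plane(c,*W(x,y),z)
print('well',P(167,169.5),'size',np.linalg.norm(P(128,169.5)-P(206,169.5)),np.linalg.norm(P(167,130)-P(167,209)))
k=[P(52,90),P(267,90),P(278,248),P(72,252)]
for a,b in zip(k,k[1:]+k[:1]): print(np.linalg.norm(a-b))
print(np.mean(k,0))
print('capmid',P(147,352,115), 'tube',P(167,514,113))
print('cam',c['cam_to_world'][:3,3])
# outer rim corners
"

```

```text
well [559.23313547  35.52867466  67.        ] size 33.29812132040698 32.54690975940596
89.86960718765842
64.7632819716932
90.07026475445451
66.44133946650003
[559.16434412  34.61953673  67.        ]
capmid [547.67313004 -33.27940201 115.        ] tube [ 536.23651028 -102.38975993  113.        ]
cam [717.61792227  21.06318227 558.76094286]
```

Call:
{"method": "carry_out", "body": {
  "moves": [0.03,-0.03,-0.01,0,0,-0.1,0.33,0.1,-0.09,0,0,0,-0.25,0.33,0.18,-0.165,0,0,0,-0.4,0.33,0.26,-0.24,0.02,0,0,-0.55,0.4,0.34,-0.315,0.06,0,0,-0.7,0.45,0.42,-0.39,0.12,0,0,-0.85,0.5,0.5,-0.465,0.18,0,0,-1,0.5,0.57,-0.53,0.24,0,0,-1,0.5]
}}

```text
time: 30.25
tool_pos: [530.4, 200.2, 282.0]
tcp_rot: [-3.14, -0.001, 1.93]
contact_force: [0.6, 0.3, -0.3]
grip_width: 45.6
```

```bash
python3 -c "
from h import *
o,th=st()
rot=R.from_euler('xyz',[np.pi,0,np.radians(170.4)])
print(goal([462,313,200],rot))"
```

```text
t 30.25 [530.4 200.2 282. ] F [ 0.58  0.26 -0.27] Ftan 0.22 Frad -0.55 Flat -0.35 th 0.750 r 245.8 w 45.6 q [ 0.23  0.38  1.27  0.    1.5  -0.13]
(array([ 0.32380675, -0.06067084,  0.20546855]), array([-0.00241578, -0.00357904, -1.99463248]))
```

Call:
{"method": "carry_out", "body": {
  "moves": [0.1,-0.02,0.06,0,0,-0.25,0.5,0.19,-0.035,0.11,0,0,-0.5,0.5,0.27,-0.05,0.16,0,0,-0.75,0.5,0.31,-0.058,0.19,0,0,-1,0.5,0.324,-0.061,0.205,0,0,-1,0.5,0.324,-0.061,0.205,0,0,-1,0.5,0.324,-0.061,0.205,0,0,-1,0.5,0.324,-0.061,0.205,0,0,-1,0.5]
}}

```text
time: 31.05
tool_pos: [462.8, 312.2, 200.9]
tcp_rot: [-3.142, -0.001, 2.45]
contact_force: [-0.3, 0.2, -0.3]
grip_width: 45.9
```

```bash
python3 -c "
from h import *
o,th=st()
shot('wrist','w9')
rot=R.from_euler('xyz',[np.pi,0,np.radians(170.4)])
print(goal([462,313,120],rot))"
```

```text
t 31.05 [462.8 312.2 200.9] F [-0.3   0.16 -0.26] Ftan -0.36 Frad 0.19 Flat -0.11 th 0.293 r 266.6 w 45.9 q [ 0.46  0.41  1.44  0.    1.29 -0.42]
(array([2.40208973e-03, 3.62463192e-05, 2.02177231e-01]), array([ 5.79098157e-04, -1.91821973e-03, -9.99664018e-01]))
```

View pics/w9.png

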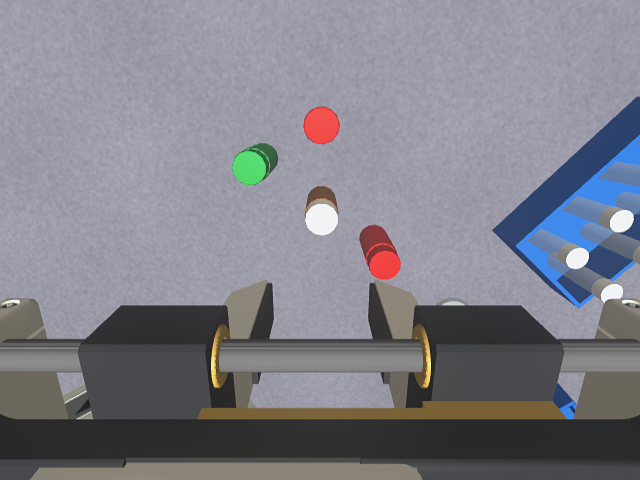

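```bash
python3 -c "
from h import *
c=np.load('pics/w9.npy',allow_pickle=True).item()
im=cv2.imread('pics/w9.png'); hsv=cv2.cvtColor(im,cv2.COLOR_BGR2HSV)
m=cv2.inRange(hsv,(0,0,215),(180,30,255))[180:250,290:350]
cn,_=cv2.findContours(m,cv2.RETR_EXTERNAL,cv2.CHAIN_APPROX_NONE); k=max(cn,key=cv2.contourArea)
e=cv2.fitEllipse(k);u,v=e[0][0]+290,e[0][1]+180;print(u,v,e[1])
p=plane(c,u,v,80);print(p)
d=(p-c['cam_to_world'][:3,3])@-c['cam_to_world'][:3,2];print('depth',d,'dia',e[1][0]*d/(240/np.tan(np.radians(c['vfov'])/2)))
ct=get_calibration('top');cs=get_calibration('scene')
print(tri((c,u,v),(ct,130+219/6,230+315/6),(cs,440+221/5.4545,220+250/5.4545)))
# finger-centre check
p0=c['cam_to_world'][:3,3]
"

```

```text
321.18567085266113 218.91181564331055 (30.428001403808594, 31.608667373657227)
[461.63327945 314.20289955  80.        ]
depth 307.12741961859524 dia 25.429915589013785
(array([461.70721232, 314.39794735,  75.80702162]), [np.float64(1.1861858508022332), np.float64(1.1810505002944836), np.float64(1.3734108561036331)])
```

```bash
python3 -c "
from h import *
rot=R.from_euler('xyz',[np.pi,0,np.radians(170.4)])
print(goal([461.6,314.2,100],rot))"
```

```text
(array([0.00503274, 0.0017092 , 0.25218004]), array([ 5.79098157e-04, -1.91821973e-03, -9.99664018e-01]))
```

Call:
{"method": "carry_out", "body": {
  "moves": [0.005,0.002,0.06,0,0,-0.25,0.5,0.005,0.002,0.13,0,0,-0.5,0.5,0.005,0.002,0.19,0,0,-0.75,0.5,0.005,0.002,0.235,0,0,-1,0.5,0.005,0.002,0.252,0,0,-1,0.5,0.005,0.002,0.252,0,0,-1,0.5,0.005,0.002,0.252,0,0,-1,0.5,0.005,0.002,0.252,0,0,-1,0.5]
}}

```text
time: 31.9
tool_pos: [462.5, 314.5, 101.3]
tcp_rot: [3.14, 0.001, 2.972]
contact_force: [-0.5, 0.8, -0.3]
grip_width: 45.9
```

```bash
python3 -c "
from h import *
o,th=st();print(o['tcp_rot'])
shot('wrist','w10')
rot=R.from_euler('xyz',[np.pi,0,np.radians(170.4)])
print(goal([461.6,314.2,19],rot))
c=get_calibration('wrist');print(proj(c,[461.6,314.2,80]))
"
```

```text
t 31.90 [462.5 314.5 101.3] F [-0.45  0.8  -0.27] Ftan -0.29 Frad 0.57 Flat -0.71 th -0.090 r 245.3 w 45.9 q [ 0.46  0.51  1.58  0.    1.05 -0.94]
[3.13967821e+00 9.92706487e-04 2.97230866e+00]
(array([ 0.00189709, -0.00147828,  0.20552949]), array([ 0.0034841 ,  0.00163154, -0.00238799]))
(np.float64(319.89832973124305), np.float64(266.87412799284385))
```

View pics/w10.png

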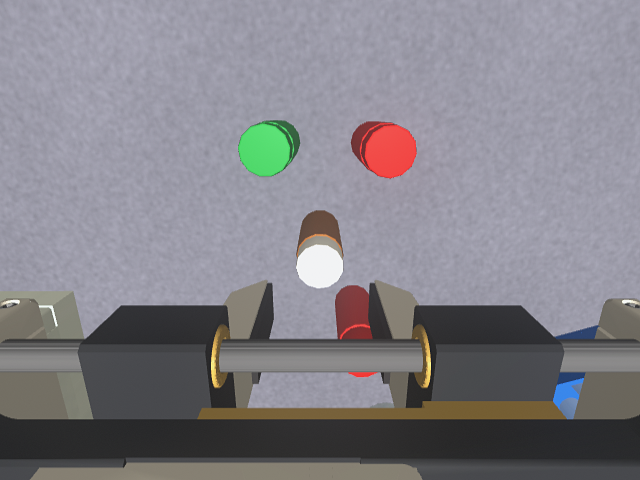

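Call:
{"method": "carry_out", "body": {
  "moves": [0.002,-0.0015,0.04,0,0,0,0.5,0.002,-0.0015,0.09,0,0,0,0.5,0.002,-0.0015,0.14,0,0,0,0.5,0.002,-0.0015,0.18,0,0,0,0.5,0.002,-0.0015,0.2,0,0,0,0.5,0.002,-0.0015,0.205,0,0,0,0.5,0.002,-0.0015,0.205,0,0,0,0.5,0.002,-0.0015,0.205,0,0,0,0.5]
}}

```text
time: 32.75
tool_pos: [462.2, 314.5, 20.2]
tcp_rot: [3.139, 0.002, 2.973]
contact_force: [-0.7, 0.3, 0.9]
grip_width: 46.0
```

```bash
python3 -c "
from h import *
o,th=st();print(o['tcp_rot'])
shot('wrist','w11')
"
```

```text
t 32.75 [462.2 314.5  20.2] F [-0.67  0.29  0.89] Ftan 1.06 Frad 0.42 Flat -0.18 th -0.412 r 256.5 w 46.0 q [ 0.46  0.61  1.65  0.    0.87 -0.94]
[3.13877573e+00 2.21672535e-03 2.97265705e+00]
```

View pics/w11.png

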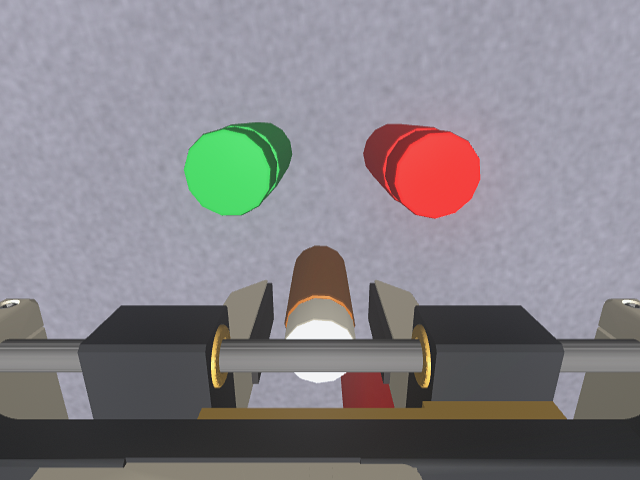

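Call:
{"method": "carry_out", "body": {
  "moves": [0,0,0,0,0,0,0.35,0,0,0,0,0,0,0.25,0,0,0,0,0,0,0.1,0,0,0,0,0,0,0,0,0,0,0,0,0,0,0,0,0,0,0,0,0,0,0,-0.01,0,0,0,0,0,0,-0.04,0,0,0,0]
}}

```text
time: 33.6
tool_pos: [460.9, 313.9, 35.3]
tcp_rot: [3.141, -0.001, 2.973]
contact_force: [-0.2, 0.5, -1.0]
grip_width: 29.3
```

```bash
python3 -c "
from h import *
o,th=st();print(o['tcp_rot'])
rot=R.from_euler('xyz',[np.pi,0,np.radians(170.4)])
print(goal([559.3,35.5,220],rot))
"
```

```text
t 33.60 [460.9 313.9  35.3] F [-0.21  0.47 -0.98] Ftan -0.89 Frad 0.50 Flat -0.43 th -0.353 r 253.7 w 29.3 q [ 0.46  0.59  1.64  0.    0.91 -0.94]
[ 3.14084756e+00 -6.35476502e-04  2.97269240e+00]
(array([-0.35912349, -0.64439407, -0.4624291 ]), array([ 0.00142385, -0.00121271, -0.00257617]))
```

Call:
{"method": "carry_out", "body": {
  "moves": [0,0,-0.08,0,0,0,0,0,0,-0.18,0,0,0,0,-0.02,-0.04,-0.29,0,0,0,0,-0.06,-0.11,-0.38,0,0,0,0,-0.11,-0.2,-0.41,0,0,0,0,-0.17,-0.3,-0.41,0,0,0,0,-0.22,-0.4,-0.41,0,0,0,0,-0.27,-0.49,-0.41,0,0,0,0]
}}

```text
time: 34.4
tool_pos: [534.6, 100.5, 200.0]
tcp_rot: [3.141, 0.0, 2.973]
contact_force: [1.4, 0.4, -0.8]
grip_width: 29.8
```

```bash
python3 -c "
from h import *
o,th=st();print(o['tcp_rot'])
rot=R.from_euler('xyz',[np.pi,0,np.radians(170.4)])
print(goal([559.3,35.5,190],rot))
"
```

```text
t 34.40 [534.6 100.5 200. ] F [ 1.44  0.43 -0.79] Ftan 0.19 Frad -1.55 Flat -0.67 th 0.534 r 173.8 w 29.8 q [ 0.04  0.38  1.49  0.    1.27 -1.36]
[3.14074849e+00 1.79740611e-05 2.97252354e+00]
(array([-0.08819913, -0.14978496,  0.02498681]), array([ 1.61220370e-03,  3.55512067e-05, -2.89821501e-03]))
```

Call:
{"method": "carry_out", "body": {
  "moves": [-0.05,-0.09,0,0,0,0,0,-0.075,-0.13,0.01,0,0,0,0,-0.086,-0.147,0.02,0,0,0,0,-0.088,-0.15,0.025,0,0,0,0,-0.088,-0.15,0.025,0,0,0,0,-0.088,-0.15,0.025,0,0,0,0,-0.088,-0.15,0.025,0,0,0,0,-0.088,-0.15,0.025,0,0,0,0]
}}

```text
time: 35.2
tool_pos: [559.1, 36.2, 190.3]
tcp_rot: [3.141, 0.0, 2.974]
contact_force: [0.2, -0.2, -0.8]
grip_width: 29.2
```

```bash
python3 -c "
from h import *
o,th=st();print(o['tcp_rot'])
shot('wrist','w12');shot('scene','s12');crop('s12',200,100,400,300,'s12c')
"
```

```text
t 35.20 [559.1  36.2 190.3] F [ 0.2  -0.18 -0.76] Ftan -0.41 Frad -0.68 Flat 0.14 th 0.630 r 140.8 w 29.2 q [-0.07  0.42  1.45  0.    1.27 -1.48]
[3.14064839e+00 3.58118816e-04 2.97378767e+00]
s12c 3.0
```

View pics/w12.png

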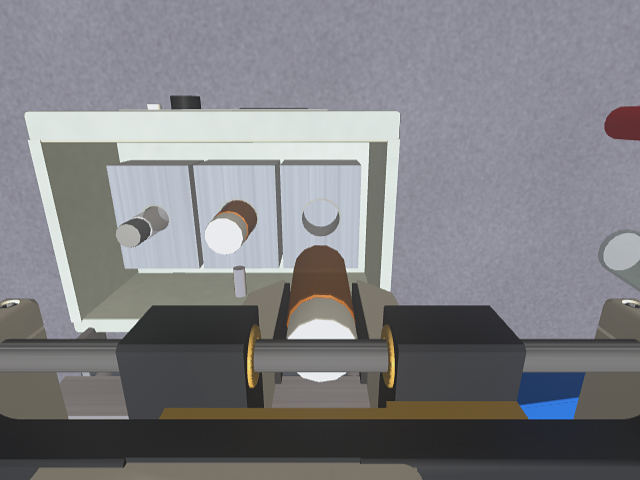

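View pics/s12c.png

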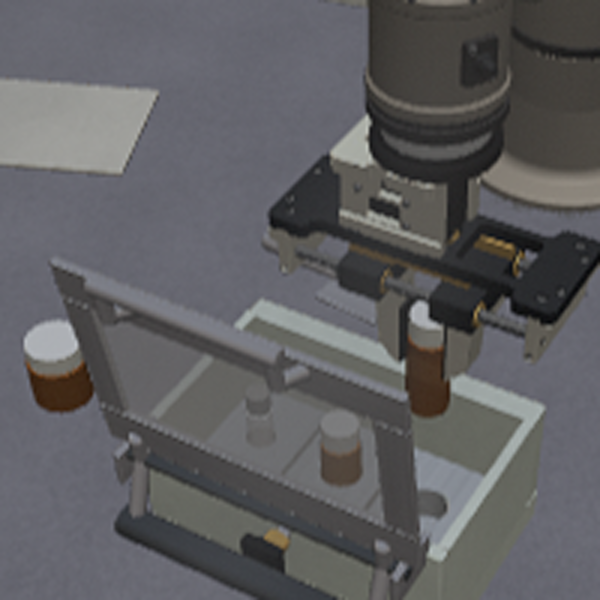

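```bash
python3 -c "
from h import *
c=np.load('pics/w12.npy',allow_pickle=True).item()
cv2.imwrite('pics/w12c.png',cv2.resize(cv2.imread('pics/w12.png')[150:390,260:400],None,fx=2.5*1,fy=2.5))
ux=np.array([np.cos(np.radians(-9.6)),np.sin(np.radians(-9.6)),0])
for z in (168,171): print('bottle ctr from bottom front edge',plane(c,320.5,246,z)+15*ux)
print('cap top',plane(c,320.5,350,250))
print(c['cam_to_world'][:3,3])
"

```

```text
bottle ctr from bottom front edge [560.90354157  35.8043145  168.        ]
bottle ctr from bottom front edge [559.85002219  35.9788649  171.        ]
cap top [557.43456176  36.34790332 250.        ]
[476.64043129  49.81637857 365.83168055]
```

View pics/w12c.png

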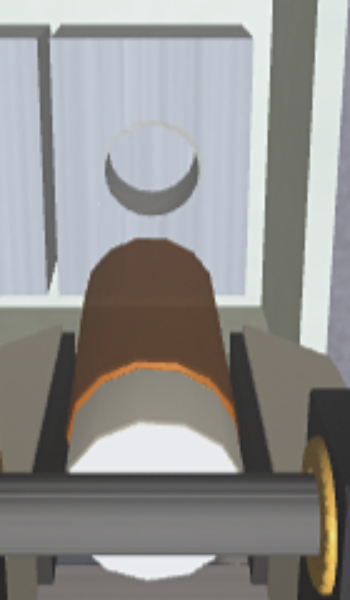

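```bash
python3 -c "
from h import *
c=np.load('pics/w12.npy',allow_pickle=True).item()
print('well',plane(c,320.8,217.4,67), 'dia',np.linalg.norm(plane(c,302,217.4,67)-plane(c,339.6,217.4,67)))
ux=np.array([np.cos(np.radians(-9.6)),np.sin(np.radians(-9.6)),0])
print(plane(c,320.8,245.2,170)+15*ux, plane(c,321.5,350,250))
"

```

```text
well [556.4439767  36.9017477  67.       ] dia 31.634868631691248
[559.7562758   36.16718258 170.        ] [557.49572013  36.71142172 250.        ]
```

```bash
python3 -c "
from h import *
c=np.load('pics/w12.npy',allow_pickle=True).item();c8=np.load('pics/w8.npy',allow_pickle=True).item()
print(tri((c,320.8,217.4),(c8,195.7,126.5)))
rot=R.from_euler('xyz',[np.pi,0,np.radians(170.4)])
print(goal([558.2,36.4,98],rot))
"

```

```text
(array([557.72326084,  36.17681901,  61.9804226 ]), [np.float64(0.5116421537625836), np.float64(0.5116421537625941)])
(array([0.00263116, 0.00059759, 0.23045319]), array([ 0.00170035,  0.00053938, -0.00141524]))
```

Call:
{"method": "carry_out", "body": {
  "moves": [0.0026,0.0005,0.03,0,0,0,0,0.0026,0.0005,0.08,0,0,0,0,0.0026,0.0005,0.13,0,0,0,0,0.0026,0.0005,0.17,0,0,0,0,0.0026,0.0005,0.205,0,0,0,0,0.0026,0.0005,0.225,0,0,0,0,0.0026,0.0005,0.23,0,0,0,0,0.0026,0.0005,0.23,0,0,0,0]
}}

```text
time: 36.1
tool_pos: [558.2, 36.4, 98.0]
tcp_rot: [3.141, -0.0, 2.973]
contact_force: [0.6, 0.4, 0.6]
grip_width: 29.0
```

```bash
python3 -c "
from h import *
o,th=st();print(o['tcp_rot'])
im,c=shot('wrist','w13')
cv2.imwrite('pics/w13c.png',cv2.resize(im[120:390,250:410],None,fx=2.2,fy=2.2))
im,c=shot('scene','s13');crop('s13',200,100,400,300,'s13c')
"
```

```text
t 36.10 [558.2  36.4  98. ] F [0.58 0.41 0.64] Ftan 0.65 Frad -0.49 Flat -0.50 th -0.085 r 104.3 w 29.0 q [-0.07  0.51  1.58  0.    1.05 -1.48]
[ 3.14071231e+00 -2.45328133e-05  2.97334086e+00]
s13c 3.0
```

View pics/w13c.png

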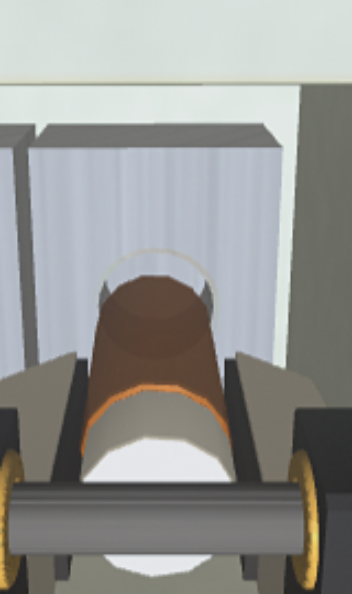

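View pics/s13c.png

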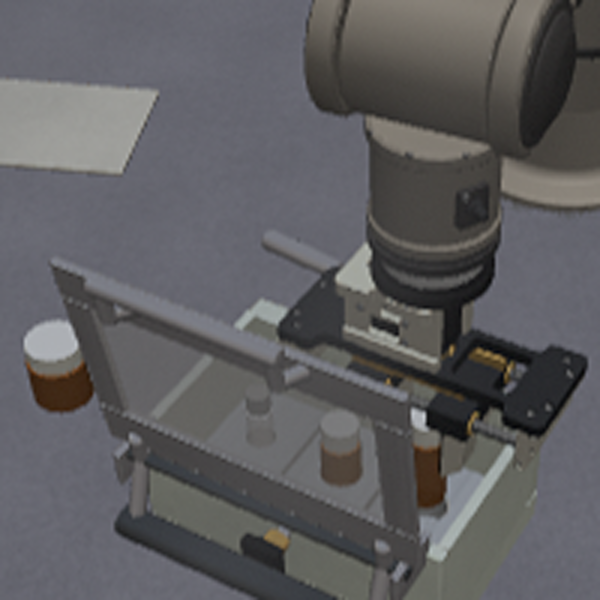

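```bash
python3 -c "
from h import *
c=np.load('pics/w13.npy',allow_pickle=True).item()
ux=np.array([np.cos(np.radians(-9.6)),np.sin(np.radians(-9.6)),0])
W=lambda x,y:(250+x/2.2,120+y/2.2)
A=plane(c,*W(98,300),67);B=plane(c,*W(214,300),67);print('mouth width at row',np.linalg.norm(A-B),(A+B)/2)
for r in (16,17,18): print('mouth ctr r',r,plane(c,*W(156,249),67)+r*ux)
for z in (75,78,80): print('bottle ctr z',z,plane(c,*W(156,276),z)+15*ux)
print('cap',plane(c,*W(157,500),158))
"

```

```text
mouth width at row 31.74592318693729 [554.82476688  37.08047563  67.        ]
mouth ctr r 16 [556.1621756  36.835293   67.       ]
mouth ctr r 17 [557.14817163  36.66852425  67.        ]
mouth ctr r 18 [558.13416767  36.5017555   67.        ]
bottle ctr z 75 [559.95122835  36.1866308   75.        ]
bottle ctr z 78 [558.90326537  36.35737829  78.        ]
bottle ctr z 80 [558.20462338  36.47120996  80.        ]
cap [555.26322932  37.01807208 158.        ]
```

Call:
{"method": "carry_out", "body": {
  "moves": [0.002,0,0,0,0,0,0,0.0045,0,0,0,0,0,0,0.0045,0,0.005,0,0,0,0,0.0045,0,0.01,0,0,0,0,0.0045,0,0.015,0,0,0,0,0.0045,0,0.02,0,0,0,0,0.0045,0,0.025,0,0,0,0,0.0045,0,0.025,0,0,0,0]
}}

```text
time: 37.0
tool_pos: [556.7, 36.7, 88.4]
tcp_rot: [3.141, 0.001, 2.973]
contact_force: [0.3, 0.0, -1.4]
grip_width: 29.5
```

```bash
python3 -c "
from h import *
o,th=st();print(o['tcp_rot'],o['moment'])
im,c=shot('wrist','w14')
cv2.imwrite('pics/w14c.png',cv2.resize(im[120:390,250:410],None,fx=2.2,fy=2.2))
"
```

```text
t 37.00 [556.7  36.7  88.4] F [ 0.31  0.02 -1.44] Ftan -1.46 Frad -0.22 Flat -0.07 th -0.176 r 105.9 w 29.5 q [-0.07  0.52  1.6   0.    1.02 -1.48]
[3.14063145e+00 7.21018937e-04 2.97324538e+00] [ 0.10107525 -0.14099925  0.03175222]
```

View pics/w14c.png

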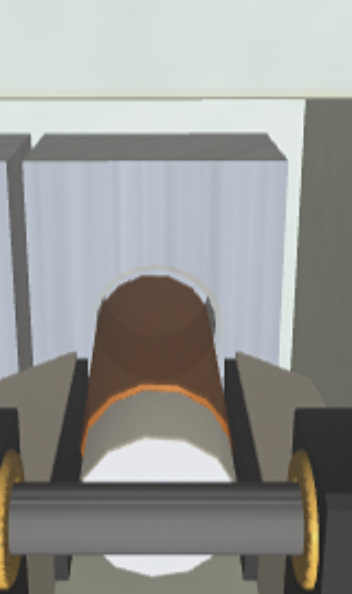

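```bash
python3 -c "
from h import *
im=cv2.imread('pics/w14.png')
cv2.imwrite('pics/w14d.png',cv2.resize(im[225:290,285:360],None,fx=9,fy=9,interpolation=cv2.INTER_CUBIC))
im=cv2.imread('pics/w13.png')
cv2.imwrite('pics/w13d.png',cv2.resize(im[220:285,285:360],None,fx=9,fy=9,interpolation=cv2.INTER_CUBIC))
"
```

```text
(no output)
```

View pics/w14d.png

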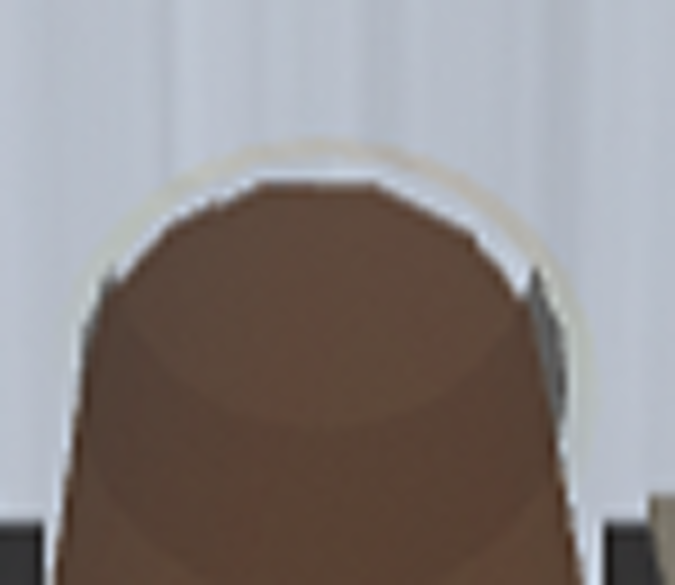

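View pics/w13d.png

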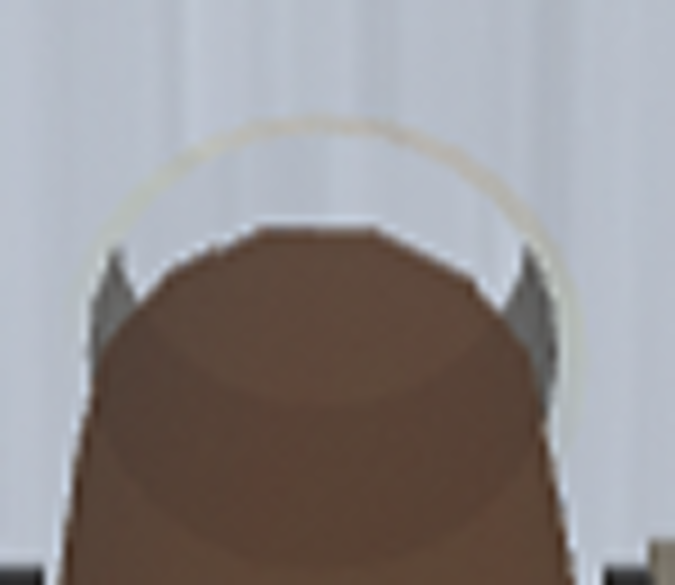

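Call:
{"method": "carry_out", "body": {
  "moves": [-0.0008,0.001,0.004,0,0,0,0,-0.0008,0.001,0.01,0,0,0,0,-0.0008,0.001,0.016,0,0,0,0,-0.0008,0.001,0.022,0,0,0,0,-0.0008,0.001,0.028,0,0,0,0,-0.0008,0.001,0.034,0,0,0,0,-0.0008,0.001,0.038,0,0,0,0,-0.0008,0.001,0.038,0,0,0,0]
}}

```text
time: 37.85
tool_pos: [557.1, 37.0, 73.1]
tcp_rot: [3.141, 0.001, 2.973]
contact_force: [0.7, 0.6, -1.4]
grip_width: 29.0
```

```bash
python3 -c "
from h import *
o,th=st();print(o['tcp_rot'],o['moment'])
"
```

```text
t 37.85 [557.1  37.   73.1] F [ 0.7   0.62 -1.43] Ftan -1.52 Frad -0.29 Flat -0.72 th -0.319 r 107.6 w 29.0 q [-0.07  0.54  1.61  0.    0.99 -1.47]
[3.14065976e+00 6.67435226e-04 2.97324046e+00] [ 0.08068396 -0.14314855 -0.00510462]
```

Call:
{"method": "carry_out", "body": {
  "moves": [0,0,0.006,0,0,0,0,0,0,0.012,0,0,0,0,0,0,0.018,0,0,0,0,0,0,0.024,0,0,0,0,0,0,0.03,0,0,0,0,0,0,0.034,0,0,0,0,0,0,0.036,0,0,0,0,0,0,0.036,0,0,0,0]
}}

```text
time: 38.65
tool_pos: [557.0, 37.0, 58.6]
tcp_rot: [3.141, 0.0, 2.973]
contact_force: [-0.5, 0.0, -1.5]
grip_width: 29.7
```

```bash
python3 -c "
from h import *
o,th=st();print(o['tcp_rot'],o['moment'])
"
```

```text
t 38.65 [557.   37.   58.6] F [-0.46  0.05 -1.47] Ftan -1.24 Frad 0.92 Flat 0.03 th -0.447 r 111.5 w 29.7 q [-0.07  0.56  1.62  0.    0.96 -1.47]
[3.14067266e+00 4.10252282e-04 2.97326856e+00] [ 0.07971739 -0.19069176 -0.02124945]
```

Call:
{"method": "carry_out", "body": {
  "moves": [0,0,0.0015,0,0,0,0,0,0,0.003,0,0,0,0,0,0,0.0045,0,0,0,0,0,0,0.006,0,0,0,0,0,0,0.0075,0,0,0,0,0,0,0.0085,0,0,0,0,0,0,0.0085,0,0,0,0,0,0,0.0085,0,0,0,0]
}}

```text
time: 39.45
tool_pos: [557.2, 37.0, 55.5]
tcp_rot: [3.141, 0.001, 2.973]
contact_force: [-1.1, -0.8, 3.5]
grip_width: 28.9
```

```bash
python3 -c "
from h import *
o,th=st();print(o['tcp_rot'],o['moment'])
im,c=shot('wrist','w15')
"
```

```text
t 39.45 [557.2  37.   55.5] F [-1.08 -0.77  3.46] Ftan 3.57 Frad -0.32 Flat 0.94 th -0.473 r 112.3 w 28.9 q [-0.07  0.56  1.63  0.    0.95 -1.47]
[3.14065755e+00 1.01983118e-03 2.97326236e+00] [0.12250631 0.12262344 0.06757874]
```

View pics/w15.png

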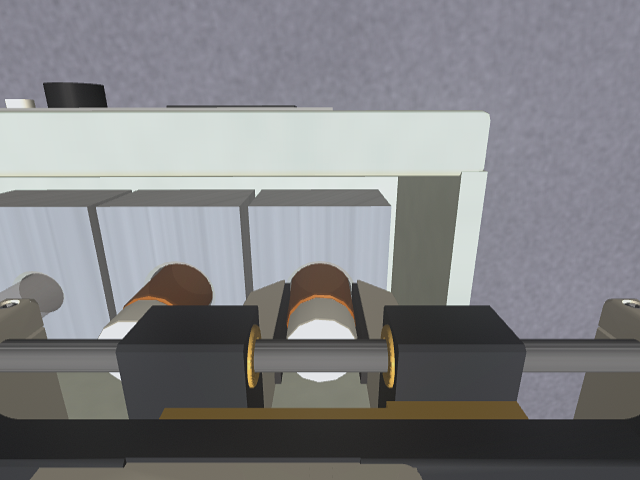

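Call:
{"method": "carry_out", "body": {
  "moves": [0,0,0,0,0,0,0.34,0,0,0,0,0,0,0.38,0,0,0,0,0,0,0.41,0,0,0,0,0,0,0.41,0,0,-0.01,0,0,0,0.41,0,0,-0.03,0,0,0,0.41,0,0,-0.06,0,0,0,0.41,0,0,-0.09,0,0,0,0.41]
}}

```text
time: 40.3
tool_pos: [557.4, 36.9, 92.9]
tcp_rot: [3.141, 0.002, 2.973]
contact_force: [0.1, 0.1, -0.3]
grip_width: 37.6
```

```bash
python3 -c "
from h import *
o,th=st();print(o['tcp_rot'],o['moment'])
im,c=shot('wrist','w16')
"
```

```text
t 40.30 [557.4  36.9  92.9] F [ 0.06  0.09 -0.32] Ftan -0.32 Frad -0.04 Flat -0.10 th -0.134 r 105.1 w 37.6 q [-0.07  0.52  1.59  0.    1.03 -1.47]
[3.14059075e+00 1.74874811e-03 2.97329529e+00] [ 0.06899174 -0.16035054  0.03330641]
```

View pics/w16.png

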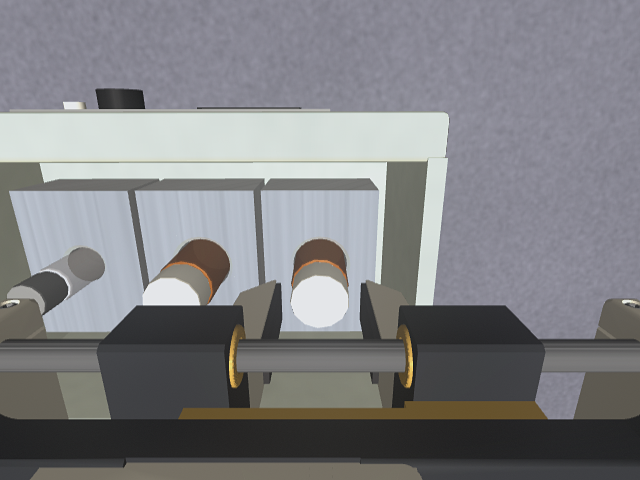

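Call:
{"method": "carry_out", "body": {
  "moves": [0,0,-0.06,0,0,0,0.41,0,0,-0.16,0,0,0,0.41,0,0,-0.27,0,0,0,0.41,0.03,0,-0.36,0,0,0,0.41,0.1,0,-0.4,0,0,0,0.41,0.17,0,-0.4,0,0,0,0.41,0.22,0,-0.4,0,0,0,0.41,0.22,0,-0.4,0,0,0,0.41]
}}

```text
time: 41.15
tool_pos: [469.2, 52.0, 255.8]
tcp_rot: [3.14, 0.007, 2.974]
contact_force: [0.2, 0.9, -0.9]
grip_width: 37.8
```

```bash
python3 -c "
from h import *
o,th=st()
shot('scene','s17');shot('top','t17');crop('s17',200,130,400,330,'s17c')
"
```

```text
t 41.15 [469.2  52.  255.8] F [ 0.19  0.92 -0.95] Ftan -0.71 Frad -0.63 Flat -0.94 th 0.575 r 252.6 w 37.8 q [-0.05  0.2   1.58  0.    1.35 -1.46]
s17c 3.0
```

View pics/s17c.png

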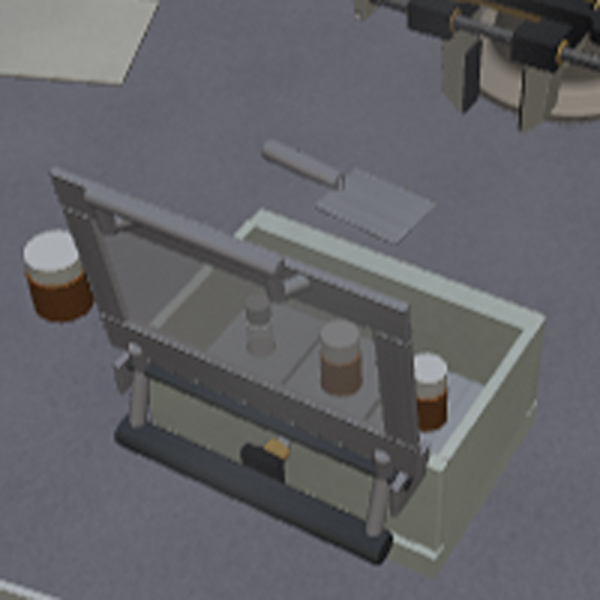

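View pics/t17.png

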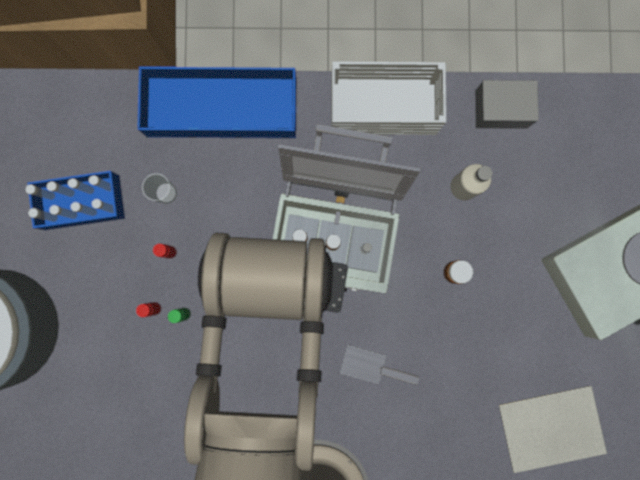

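```bash
python3 -c "
from plant import close_job
print(close_job())"
```

```text
the job is handed in; nothing more can be done
None
```

The lid is open and resting on its rear stop, and the small bottle is in the empty left well. I handed the job in at about 41 s.

- **Lid:** I lifted it by the bar at about 0.3 rad/s, then eased it back in steps of about 5 mm. At about 1.70 rad the push-back at the handle rose to about 2 N, roughly 8 N on the pad. I let go there, and later pictures show the lid standing open by itself.
- **Bottle:** I lowered it into the left well. The floor was felt within 0.3 mm of the expected height, with the reading going from −1.5 to +3.5 N. After release it stands upright with its cap level with the kept bottle's. The last top and scene pictures show the other vessels where they were.

**Checks that failed or disagreed:**
- **Missed first grasp:** The first grasp of the handle closed on air above the bar. In the wrist and scene views the fingertips stood about 36 mm further back than the stated tool frame. I used the seen value from then on, and the bar grip and the floor contact both agreed with it.
- **Sideways load on the bar:** Radial force on the bar reached about 12 N while lifting the lid, because my arc was slightly off. I corrected it on the way.
- **Well position:** Estimates differed by about 3 mm between views, so I centred the bottle on the visible chamfer just above the mouth.

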